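# Open the battery strongbox by its combination dial

## Task

Open the battery strongbox on the bench: turn its dial left to 12, then right to 5, then left again, feeling the bolt being drawn, until the dial comes up firmly against its stop, without forcing it; let go of the dial and lift the lid by its handle to at least 40 degrees, where it stays by itself. Overrun neither number, and leave everything else on the bench where it is.

Things in the scene. Friction and masses are not known exactly. Their poses are not given: they have to be found in the camera images.
- chest: Grey steel battery strongbox bolted to the bench, 250 deep (its x) x 320 wide (its y) x 125 mm high, with a lid 10 mm thick (lid top 135 mm above the bench). Origin: centre of its underside; its x points from the front (handle side, towards the robot) to the hinge at the back, z up. It does not move.
- dial_center (a point): On the upright axis of the combination dial, half-way up its knob: 163 mm above the bench, 25 mm behind the box's middle (lid shut). Round fluted knob 40 mm across, 34 mm high (146 to 180 mm above the bench), held from above at any yaw, on a black disc 76 mm across (upper face at 146 mm) in an aluminium bezel 92 mm across (upper face at 141 mm). Knob and disc turn as one.
- dial_index (a point): The index: a dark line on the dial's bezel, on the hinge side, fixed to the lid; the number opposite it is the one that is set. The disc has 40 white graduations of 9 degrees, numbers growing clockwise round the disc: every 5th is longer, every 10th longer still, 0 is the one broad bar.
- dial (a joint): Angle of the dial (rad), growing as it is turned LEFT (anticlockwise from above); number at the index = value x 40 / (2 pi): 5 is 0.785, 12 is 1.885. At the start it stands between 3 and 6. It stays where it is left; friction 0.05 N m, up to 0.15 N m with wheels carried along, with a small click near 7.
- lock_case: Lock case, 100 x 90 x 22 mm, under the lid below the dial, moving with the lid; origin on the dial's axis, 10 mm below the lid's top. It holds two wheels (cleared at the start) and the bolt. Dial 12 and 5 to half a division (0.08 rad); overrunning either sets a wheel wrong: to clear, turn right past 1 and begin again. After the right sequence the bolt catches near 7; drawing it takes 0.25 N m.
- stop: Stop block with set screw, under the lid 44 mm in front of the hinge line, 36 mm right of the middle; origin at its centre. The drawn bolt meets the screw anywhere from 9.2 to 11.7 on the dial, not measurable from outside. From there the torque of a halted hand climbs 0.08 N m per 0.01 rad: risen by 0.2 N m it is some 12 N on the stop; it may bear 35 N (0.5 N m). Past 12.3: bolt not caught.
- lid_handle (a point): Middle of the lid's handle: a round steel bar 10 mm thick and 100 mm long, running along the box's width, its axis 38 mm above the lid's top face (173 mm above the bench, lid shut), 110 mm in front of the dial's axis, on posts at its two ends (90 mm free between them).
- lid_hinge (a point): Middle of the hinge line at the back upper edge of the box, 125 mm above the bench; it runs along the box's y. The handle bar lies 210 mm in front of it and 48 mm above it while the lid is shut.
- lid (a joint): Opening angle of the lid (rad): 0 shut, growing as the front edge rises, up to 1.6. The hinge is stiff: the lid (about 1 kg) stays at whatever angle it is left; lifting takes about 13 N at the handle.
- car_mid (a point): Bystander: small four-wheeled robot car with yellow-hubbed tyres, 170 x 140 x 75 mm; the point is 35 mm above the bench at its middle. Not to be disturbed.
- meter_mid (a point): Bystander: orange-cased hand multimeter lying on its back, 175 x 82 x 40 mm; the point is its middle, 20 mm up. Not to be disturbed.
- driver_grip (a point): Bystander: screwdriver lying on the bench, 160 mm long; the point is the middle of its handle. Not to be disturbed.
- mouse_mid (a point): Bystander: black computer mouse, 100 x 60 x 32 mm; the point is its middle, 15 mm up. Not to be disturbed.
- tyre_mid (a point): Bystander: spare robot wheel lying flat, 65 mm across, 26 mm high; the point is its middle, 13 mm up. Not to be disturbed.
- bottle_mid (a point): Bystander: closed plastic bottle standing, 64 mm across, 200 mm high; the point is its middle, 100 mm up. Not to be disturbed.

How it is judged:
On the way, in this order (a step that is already met when the one before it is completed fails the run):
1. the dial is turned left to 12 (value of joint dial between 1.74496 and 2.02496 rad), for 0.05 s.
2. the dial is turned back right to 5 (value of joint dial between 0.645398 and 0.925398 rad), for 0.05 s.
3. the dial, turned left, has drawn the bolt up against its stop (more than 3 N) with the lid still down (contact force between lock_case and stop above 3 N and value of joint lid below 0.05 rad), for 0.1 s.
At the end, for the whole second after the job is handed in: The lid stands open at least 40 degrees (0.698 rad) and at rest by itself. The lock is a working two-wheel lock: its bolt can only be drawn to its stop after the dial was turned left to 12 and right to 5, each to within about half a division (value of joint lid above 0.698 rad and velocity of joint lid between -0.05 and 0.05 rad/s); the robot touches nothing.
It fails at once if the bolt is forced against its stop (more than 35 N) (contact force between lock_case and stop above 35 N).
It fails at once if a bystander (car, multimeter, screwdriver, mouse, spare wheel or bottle) is shifted by more than 30 mm (distance of any of car_mid, meter_mid, driver_grip, mouse_mid, tyre_mid, bottle_mid from where it was at the start of the episode above 0.03 m).
It also fails if it takes over 58 s, if anything falls off the work surface, if the arm or the gripper's body presses on something with over 40 N, if the wrist force passes 120 N, or if a joint passes its speed limit or range.

## Robot

A 6-joint arm with a two-finger parallel gripper is mounted at the origin on the work surface. World frame = base frame: x ahead of the robot, y to its left, z up, the work surface at z = 0. Lengths are in m, angles in rad, forces in N, time in s.
With the tool pointing down it reaches from about 0.325 to 0.85 m from the base axis. Payload 4.4 kg.
Tool frame: the origin (TCP) lies between the finger pads; the fingertips stand 19 mm ahead of it and the grasp point (between the pads) is the TCP (ctrl.tips_ahead is the y of the fingertips in the tool frame, in m); y points along the fingers, x is the direction in which the jaws open and shut, and the axes are right-handed (so a half turn about y gives the same grasp; the last joint's range is limited). The gripper opens to 94 mm and grips with 3 to 60 N. Pads are 16 mm wide; open, the fingers measure 119 mm over their backs; the gripper's body (75 mm by 177 mm) begins 78 mm behind the grasp point.
Start: joints at [1.062, 0.207, 1.542, -0, 1.393, -0.15], TCP at [0.201, 0.539, 0.224] pointing down, gripper open.
Joint ranges: [-2.73, 2.73], [-0.86, 2.22], [0.23, 2.46], [-1.11, 4.25], [0.08, 2.63], [-2.82, 2.82]. Speed limits (rad/s): [2.79, 2.79, 3.14, 3.14, 3.14, 3.14].

## Interface

Orientations are given as a unit quaternion [x, y, z, w].
In Python, from bench import ctrl gives the robot as it stands.
- The arm moves only by the tool arm_command, never from a script. Its argument "plan" is a list of rows, each an object of numbers: "tx", "ty", "tz": the shift along the world's x, y, z in mm; "wx", "wy", "wz": the turn, a rotation vector about the world's x, y, z in rad. A call has 1 to 10 rows; each row is the pose to reach, as a shift and turn from the pose commanded when the call began; what a row does not reach only later rows make up. A row lasts 1/10 s, in which the tool goes at most 50 mm and 8.59 degrees, less where a joint would pass 70% of its speed; a pose out of reach is approached as far as the arm can. A call with a gripper value outside its range is refused whole. "fingers" is the finger opening in mm, from 0 to 94, set as the call begins (left out, the last holds). The fingers move at their own pace and stop on an object; "newtons" is the grip in N (left out, the last holds). Time passes only in rows, so rows that repeat a pose let the fingers close. It gives the time, the measured TCP pose, the force and the opening at its end, in the units of the state.
- ctrl.observe(): the state, without advancing time (a new reading comes with each control period).
- ctrl.get_image(name): name is "side" or "top"; returns the picture (400x640x3 uint8, red, green, blue); there is no depth.
- ctrl.camera_info(name): a dict with "mtx" (3x3 intrinsics, pixels), "dist_coeffs" ([k1, k2, p1, p2, k3] as OpenCV has them; the pictures are not rectified), "R" (3x3) and "t" (3): a world point X has camera coordinates R X + t. Camera axes: x right, y down, z forward; pixel columns grow to the right and rows downward; lengths in m; the calibration is good to about 2 mm. A picture is of the moment at which its call begins. camera_info takes no time and is no camera call.
- ctrl.sign_off(): hands the job in, once; it reports no verdict.
The state is a dict: "clock": time; "qpos": joint angles; "qvel": joint speeds; "joint_torque": joint torques, N m; "tool_pos": TCP position; "tcp_rot": TCP orientation; "force": force on the tool from outside, world axes, zero at the start; "wrist_torque": the same for the moment, N m; "gripper_width": finger opening in m.
Only numpy, scipy, OpenCV 4.12 (cv2) and the standard library are available. Lean on these libraries where they do the work, as an engineer would, in place of code of your own. Each camera call takes 0.05 s, during which the arm holds its last target.

## Working session

There is one attempt and no reset: what is moved stays moved. The work goes in short steps, Python scripts to look and compute and a tool call to move; the robot and the scene stay as the last step left them, time stands still between calls to the robot, and variables do not carry over. Pictures are saved under pics/ and viewed, and the job is handed in when it is done.

Besides the shell and the picture viewer there is one more tool, called after "Request:" in YAML: its name, and indented under it one key for each argument. arm_command: Moves the arm, as the interface text tells. Its arguments: {"type":"object","properties":{"plan":{"type":"array","items":{"type":"object","properties":{"tx":{"type":"number"},"ty":{"type":"number"},"tz":{"type":"number"},"wx":{"type":"number"},"wy":{"type":"number"},"wz":{"type":"number"}}}},"fingers":{"type":"number"},"newtons":{"type":"number"}},"required":["plan"]}

```bash
ls; mkdir -p pics
python3 - <<'E'
from bench import ctrl
import cv2
for n in("top","side"):
    im=ctrl.get_image(n); cv2.imwrite(f"pics/{n}0.png",im[:,:,::-1]); c=ctrl.camera_info(n); print(n,{k:__import__('numpy').round(v,4).tolist() for k,v in c.items()})
print(ctrl.observe(), ctrl.tips_ahead)
E
```

```text
pics
top {'mtx': [[403.5579, 0.0, 327.9241], [0.0, 403.5579, 197.7952], [0.0, 0.0, 1.0]], 'dist_coeffs': [0.0339, 0.0, 0.0, 0.0, 0.0], 'R': [[-0.0006, -1.0, 0.0091], [-0.9936, -0.0004, -0.1132], [0.1132, -0.0092, -0.9935]], 't': [0.0789, 0.5633, 1.0277]}
side {'mtx': [[393.2415, 0.0, 322.9374], [0.0, 393.2415, 195.3454], [0.0, 0.0, 1.0]], 'dist_coeffs': [-0.0968, 0.0, 0.0, 0.0, 0.0], 'R': [[-0.9994, -0.0303, -0.0163], [-0.006, 0.6196, -0.7849], [0.0339, -0.7843, -0.6194]], 't': [0.573, 0.0518, 1.0176]}
{'clock': 0.1, 'qpos': array([ 1.06246254e+00,  2.07329750e-01,  1.54280928e+00,  1.08397259e-05,
        1.39349232e+00, -1.50497071e-01]), 'qvel': array([-1.80310222e-03, -3.91414700e-03, -4.31526752e-03, -7.71475753e-04,
       -1.40644630e-03, -6.64169994e-05]), 'joint_torque': array([ 3.40389306e-04, -3.71865427e+01, -2.82291323e+01,  7.01153534e-02,
        3.12053680e-02, -2.29842624e-05]), 'tool_pos': array([0.20105915, 0.53796583, 0.2234106 ]), 'tcp_rot': array([ 0.58131513,  0.40238616, -0.40368377, -0.58068711]), 'force': array([-0.83304889, -0.11951235, -0.00213757]), 'wrist_torque': array([ 0.07264652, -0.01281263, -0.00715938]), 'gripper_width': 0.09382232459240226} 0.019
```

View pics/top0.png

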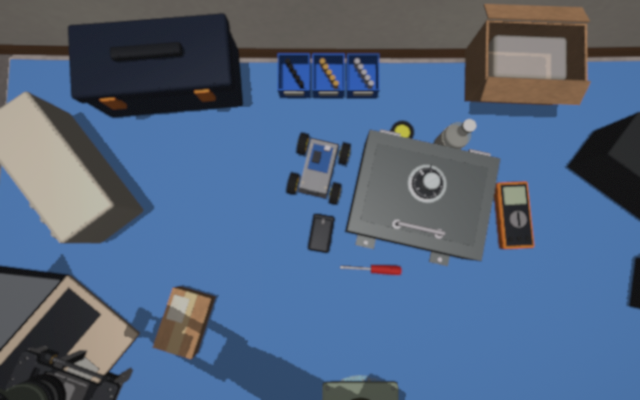

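View pics/side0.png

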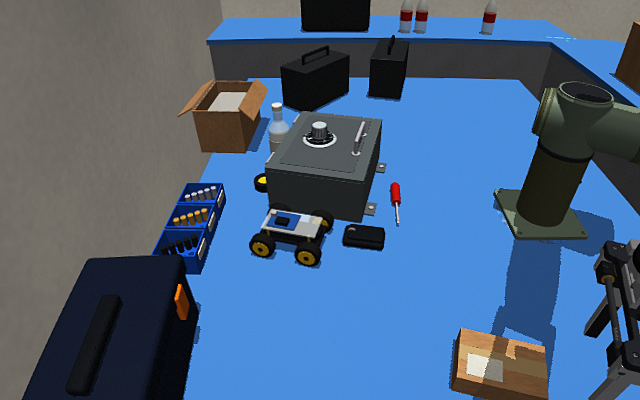

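The top view shows the box at about (422,195), its dial at about (428,183), its handle at (397..443, 224..234), and the bottle at (460,135) just behind its right corner. I'll enlarge both views.

Run:
```python
import cv2
a=cv2.imread("pics/top0.png")[115:275,335:515]; cv2.imwrite("pics/t0a.png",cv2.resize(a,None,fx=4,fy=3.75/3.75*4*0.9375,interpolation=cv2.INTER_CUBIC)[:600])
a=cv2.imread("pics/top0.png")[158:208,400:460]; cv2.imwrite("pics/t0b.png",cv2.resize(a,None,fx=12,fy=12,interpolation=cv2.INTER_CUBIC))
a=cv2.imread("pics/side0.png")[105:225,255:395]; cv2.imwrite("pics/s0a.png",cv2.resize(a,None,fx=5,fy=5,interpolation=cv2.INTER_CUBIC))
a=cv2.imread("pics/side0.png")[112:152,298:348]; cv2.imwrite("pics/s0b.png",cv2.resize(a,None,fx=14,fy=14,interpolation=cv2.INTER_CUBIC))
```

```text
(no output)
```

View pics/t0a.png

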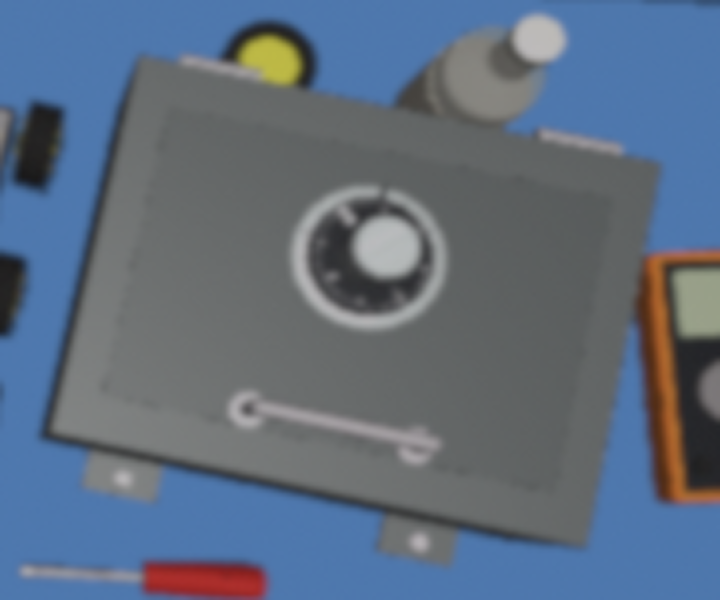

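View pics/t0b.png

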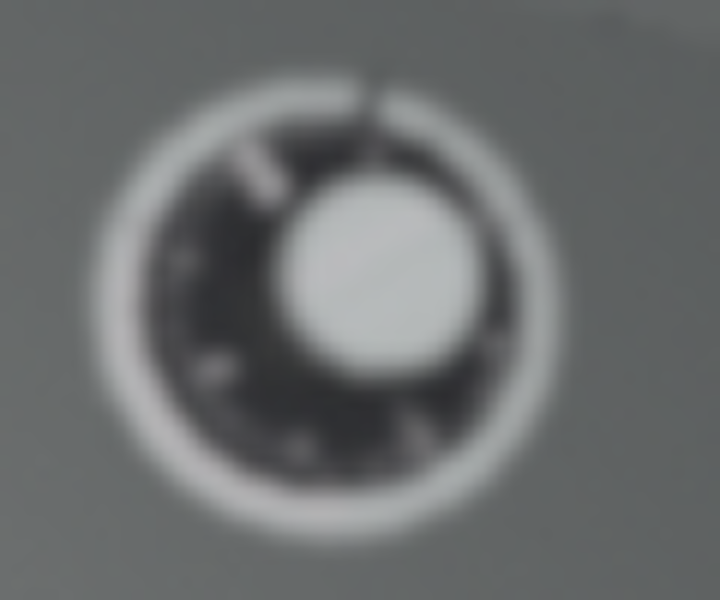

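View pics/s0a.png

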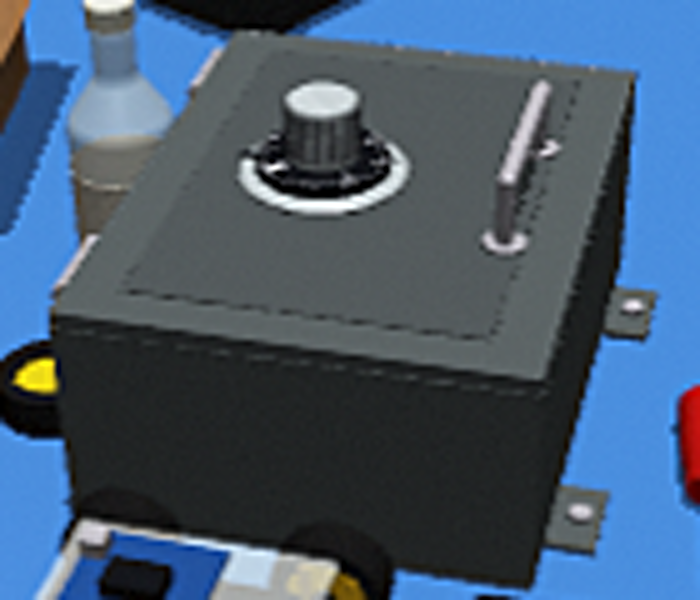

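View pics/s0b.png

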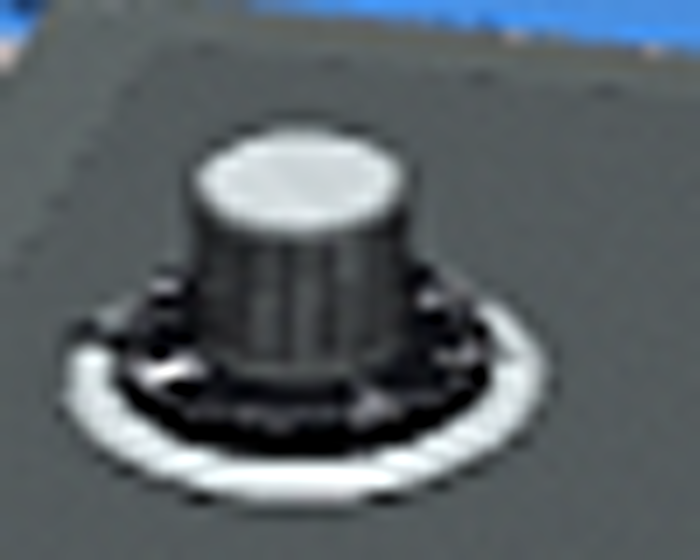

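```bash
cat > h.py <<'E'
import numpy as np, cv2
from bench import ctrl
def bp(n,uv,z):
    c=ctrl.camera_info(n); K=np.array(c["mtx"]);D=np.array(c["dist_coeffs"]);R=np.array(c["R"]);t=np.array(c["t"])
    p=cv2.undistortPoints(np.array(uv,float).reshape(-1,1,2),K,D).reshape(-1,2)
    d=np.c_[p,np.ones(len(p))]@R; o=-R.T@t
    return o+d*((z-o[2])/d[:,2])[:,None]
def pj(n,X):
    c=ctrl.camera_info(n)
    return cv2.projectPoints(np.array(X,float).reshape(-1,3),cv2.Rodrigues(np.array(c["R"]))[0],np.array(c["t"]),np.array(c["mtx"]),np.array(c["dist_coeffs"]))[0].reshape(-1,2)
def crop(p,s,off): return (np.array(p,float)+.5)/np.array(s)-.5+np.array(off)
E
python3 - <<'E'
from h import *
np.set_printoptions(precision=4,suppress=True)
A=lambda p:crop(p,(4,3.75),(335,115)); B=lambda p:crop(p,12,(400,158)); S=lambda p:crop(p,5,(255,105)); T=lambda p:crop(p,14,(298,112))
c=bp("top",A([(138,57),(662,163),(587,547),(45,437)]),.135); print("lid corners",c,c.mean(0))
for i in range(4): d=c[(i+1)%4]-c[i]; print(np.linalg.norm(d),np.arctan2(d[1],d[0]))
cs=bp("side",S([(235,32),(637,72),(540,385),(52,318)]),.135);print("side corners BL? ",cs,cs.mean(0))
print("knobtop top",bp("top",B((381,275)),.18),"side",bp("side",T((301,180)),.18))
print("bezel",bp("top",B((328,310)),.141))
print("0 bar",bp("top",B((260,172)),.146),"idx",bp("top",B((370,100)),.141),"20",bp("top",B((415,430)),.146))
print("handle ends top", bp("top",A([(247,405),(440,444)]),.173), "side",bp("side",S([(545,88),(507,180)]),.173))
E
```

```text
lid corners [[ 0.7166 -0.0197  0.135 ]
 [ 0.6471 -0.3315  0.135 ]
 [ 0.4052 -0.2763  0.135 ]
 [ 0.4728  0.0377  0.135 ]] [ 0.5604 -0.1475  0.135 ]
0.31942618787367827 -1.7901038879128015
0.24812324075284461 2.9172467411987983
0.32122375542354326 1.3588115461423453
0.2504907580012256 -0.23144036962188602
side corners BL?  [[ 0.6473 -0.3284  0.135 ]
 [ 0.4036 -0.2755  0.135 ]
 [ 0.4771  0.0401  0.135 ]
 [ 0.7148 -0.0139  0.135 ]] [ 0.5607 -0.1444  0.135 ]
knobtop top [[ 0.5861 -0.1541  0.18  ]] side [[ 0.5856 -0.1562  0.18  ]]
bezel [[ 0.5852 -0.1539  0.141 ]]
0 bar [[ 0.6119 -0.1401  0.146 ]] idx [[ 0.6272 -0.1634  0.141 ]] 20 [[ 0.5608 -0.169   0.146 ]]
handle ends top [[ 0.4908 -0.0744  0.173 ]
 [ 0.4676 -0.1823  0.173 ]] side [[ 0.4649 -0.1824  0.173 ]
 [ 0.4893 -0.0833  0.173 ]]
```

Lid sides measure 319–321 × 248–250 mm, which agrees with the given size. Dial ≈ (0.586,-0.154), box yaw ≈ -0.22, handle middle ≈ (0.478,-0.129), and the two views agree. Next I'll rectify the dial to read its number.

Run:
```python
from h import *
np.set_printoptions(precision=3,suppress=True)
# rectify top-down at given z around (cx,cy); px=0.2mm
outs=[]
im={n:cv2.imread(f"pics/{n}0.png") for n in("top","side")}
C=np.array([.5858,-.1540]); yaw=-.22
g=np.arange(-50,50,.28)/1000
for n in("top","side"):
    X,Y=np.meshgrid(-g,-g)  # cols: -box y ; rows: box x down->up
    bx=Y;by=X
    wx=C[0]+np.cos(yaw)*bx-np.sin(yaw)*by; wy=C[1]+np.sin(yaw)*bx+np.cos(yaw)*by
    uv=pj(n,np.c_[wx.ravel(),wy.ravel(),np.full(wx.size,.146)]).reshape(*wx.shape,2).astype(np.float32)
    o=cv2.remap(im[n],uv[...,0],uv[...,1],cv2.INTER_CUBIC)
    outs.append(cv2.normalize(o,None,0,255,cv2.NORM_MINMAX))
cv2.imwrite("pics/rect.png",np.hstack(outs))
# ring profile
th=np.arange(-180,180,1.)
for r in (.033,.036):
  for n in("top",):
    a=np.radians(th)+yaw
    uv=pj(n,np.c_[C[0]+r*np.cos(a),C[1]+r*np.sin(a),np.full(a.size,.146)]).astype(np.float32)
    v=cv2.remap(cv2.cvtColor(im[n],6),uv[:,0].reshape(1,-1),uv[:,1].reshape(1,-1),cv2.INTER_CUBIC)[0].astype(float)
    print(r); print([(int(t),int(x)) for t,x in zip(th[::3],v[::3])])
from scipy.spatial.transform import Rotation as Ro
o=ctrl.observe(); print(Ro.from_quat(o["tcp_rot"]).as_matrix(),o["tool_pos"])
```

```text
0.033
[(-180, 78), (-177, 75), (-174, 73), (-171, 73), (-168, 69), (-165, 65), (-162, 67), (-159, 72), (-156, 76), (-153, 78), (-150, 77), (-147, 79), (-144, 87), (-141, 97), (-138, 104), (-135, 102), (-132, 91), (-129, 75), (-126, 70), (-123, 65), (-120, 69), (-117, 70), (-114, 74), (-111, 78), (-108, 79), (-105, 82), (-102, 82), (-99, 84), (-96, 90), (-93, 96), (-90, 95), (-87, 85), (-84, 74), (-81, 68), (-78, 68), (-75, 70), (-72, 70), (-69, 71), (-66, 75), (-63, 80), (-60, 86), (-57, 92), (-54, 99), (-51, 107), (-48, 110), (-45, 108), (-42, 101), (-39, 94), (-36, 88), (-33, 85), (-30, 80), (-27, 77), (-24, 70), (-21, 66), (-18, 63), (-15, 61), (-12, 66), (-9, 73), (-6, 78), (-3, 78), (0, 73), (3, 67), (6, 65), (9, 66), (12, 68), (15, 69), (18, 71), (21, 71), (24, 70), (27, 72), (30, 80), (33, 95), (36, 122), (39, 141), (42, 146), (45, 134), (48, 115), (51, 95), (54, 83), (57, 79), (60, 75), (63, 73), (66, 72), (69, 69), (72, 70), (75, 71), (78, 72), (81, 75), (84, 83), (87, 86), (90, 81), (93, 77), (96, 75), (99, 72), (102, 70), (105, 69), (108, 70), (111, 73), (114, 73), (117, 7
[... 1001 characters left out ...]
99), (12, 103), (15, 105), (18, 106), (21, 104), (24, 100), (27, 99), (30, 103), (33, 113), (36, 125), (39, 137), (42, 141), (45, 133), (48, 123), (51, 114), (54, 107), (57, 101), (60, 101), (63, 97), (66, 100), (69, 97), (72, 95), (75, 96), (78, 90), (81, 91), (84, 96), (87, 95), (90, 91), (93, 91), (96, 93), (99, 93), (102, 91), (105, 88), (108, 87), (111, 88), (114, 87), (117, 86), (120, 87), (123, 88), (126, 89), (129, 91), (132, 90), (135, 88), (138, 87), (141, 91), (144, 87), (147, 88), (150, 86), (153, 88), (156, 90), (159, 88), (162, 85), (165, 88), (168, 89), (171, 93), (174, 95), (177, 92)]
[[ 0.35  -0.001 -0.937]
 [ 0.937 -0.002  0.35 ]
 [-0.002 -1.     0.   ]] [0.201 0.538 0.223]
```

View pics/rect.png

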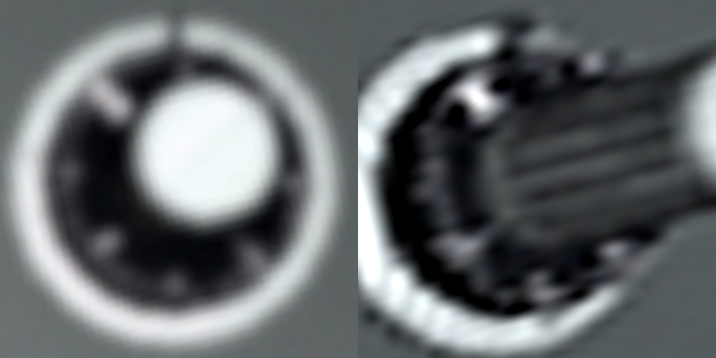

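The zero bar is 41±1.5° left of the index, with the 5, 10, 15, 20 and 35 marks consistent with it. That makes the start number about 4.55 (0.715 rad). I'll move above the dial with the jaw yaw at about -0.3.

Request:
arm_command:
  plan:
    - {"tx": 10,"ty": -20,"tz": 30,"wz": -0.05}
    - {"tx": 30,"ty": -55,"tz": 60,"wz": -0.15}
    - {"tx": 52,"ty": -95,"tz": 76,"wz": -0.25}
    - {"tx": 75,"ty": -135,"tz": 76,"wz": -0.35}
    - {"tx": 98,"ty": -176,"tz": 76,"wz": -0.45}
    - {"tx": 121,"ty": -217,"tz": 76,"wz": -0.55}
    - {"tx": 144,"ty": -258,"tz": 76,"wz": -0.65}
    - {"tx": 167,"ty": -299,"tz": 76,"wz": -0.75}
    - {"tx": 190,"ty": -340,"tz": 76,"wz": -0.85}
    - {"tx": 213,"ty": -381,"tz": 76,"wz": -0.95}
  fingers: 70
  newtons: 40

```text
invalid input at $.plan[0]: expected keys tx, ty, tz, wx, wy, wz
```

Request:
arm_command:
  plan:
    - {"tx": 23,"ty": -42,"wz": -0.1}
    - {"tx": 46,"ty": -84,"wz": -0.2}
    - {"tx": 69,"ty": -126,"wz": -0.3}
    - {"tx": 92,"ty": -168,"wz": -0.4}
    - {"tx": 115,"ty": -210,"wz": -0.48}
    - {"tx": 138,"ty": -250,"wz": -0.54}
    - {"tx": 156,"ty": -284,"wz": -0.56}
    - {"tx": 168,"ty": -304,"wz": -0.56}
    - {"tx": 172,"ty": -312,"wz": -0.56}
    - {"tx": 172,"ty": -312,"wz": -0.56}

```text
invalid input at $.plan[0]: expected keys tx, ty, tz, wx, wy, wz
```

```bash
cat >> h.py <<'E'
from scipy.spatial.transform import Rotation as Ro
def st():
    o=ctrl.observe(); M=Ro.from_quat(o["tcp_rot"]).as_matrix()
    print("t %.2f"%o["clock"],"pos",np.round(o["tool_pos"]*1000,1),"yaw %.4f"%np.arctan2(M[1,0],M[0,0]),"ydir",np.round(M[:,1],4),"F",np.round(o["force"],2),"T",np.round(o["wrist_torque"],3),"w %.4f"%o["gripper_width"],"q",np.round(o["qpos"],2),"tau6 %.3f"%o["joint_torque"][5])
def snap(n,name,box=None,s=1):
    im=ctrl.get_image(n)[:,:,::-1]
    if box: im=im[box[1]:box[3],box[0]:box[2]]
    cv2.imwrite("pics/"+name,cv2.resize(im,None,fx=s,fy=s,interpolation=cv2.INTER_CUBIC))
E
python3 -c "
from h import *
st();snap('side','s1.png',(240,60,420,200),4);snap('top','t1.png',(335,105,515,255),4)"
```

```text
t 0.10 pos [201.1 538.  223.4] yaw 1.2130 ydir [-0.001  -0.0018 -1.    ] F [-0.83 -0.12 -0.  ] T [ 0.073 -0.013 -0.007] w 0.0938 q [ 1.06  0.21  1.54  0.    1.39 -0.15] tau6 -0.000
```

All keys are required, so I'll write them out.

Request:
arm_command:
  plan:
    - {"tx": 10,"ty": -20,"tz": 30,"wx": 0,"wy": 0,"wz": -0.05}
    - {"tx": 30,"ty": -55,"tz": 60,"wx": 0,"wy": 0,"wz": -0.15}
    - {"tx": 52,"ty": -95,"tz": 76,"wx": 0,"wy": 0,"wz": -0.25}
    - {"tx": 75,"ty": -135,"tz": 76,"wx": 0,"wy": 0,"wz": -0.35}
    - {"tx": 98,"ty": -176,"tz": 76,"wx": 0,"wy": 0,"wz": -0.45}
    - {"tx": 121,"ty": -217,"tz": 76,"wx": 0,"wy": 0,"wz": -0.55}
    - {"tx": 144,"ty": -258,"tz": 76,"wx": 0,"wy": 0,"wz": -0.65}
    - {"tx": 167,"ty": -299,"tz": 76,"wx": 0,"wy": 0,"wz": -0.75}
    - {"tx": 190,"ty": -340,"tz": 76,"wx": 0,"wy": 0,"wz": -0.85}
    - {"tx": 213,"ty": -381,"tz": 76,"wx": 0,"wy": 0,"wz": -0.95}
  fingers: 70
  newtons: 40

```text
clock: 1.2
tool_pos: [0.4148, 0.1558, 0.3005]
tcp_rot: [-0.701, -0.091, 0.091, 0.701]
force: [0.8, 0.4, 0.2]
gripper_width: 0.07
```

Request:
arm_command:
  plan:
    - {"tx": 23,"ty": -42,"tz": 0,"wx": 0,"wy": 0,"wz": -0.1}
    - {"tx": 46,"ty": -84,"tz": 0,"wx": 0,"wy": 0,"wz": -0.2}
    - {"tx": 69,"ty": -126,"tz": 0,"wx": 0,"wy": 0,"wz": -0.3}
    - {"tx": 92,"ty": -168,"tz": 0,"wx": 0,"wy": 0,"wz": -0.4}
    - {"tx": 115,"ty": -210,"tz": 0,"wx": 0,"wy": 0,"wz": -0.48}
    - {"tx": 138,"ty": -250,"tz": 0,"wx": 0,"wy": 0,"wz": -0.54}
    - {"tx": 156,"ty": -284,"tz": 0,"wx": 0,"wy": 0,"wz": -0.56}
    - {"tx": 168,"ty": -304,"tz": 0,"wx": 0,"wy": 0,"wz": -0.56}
    - {"tx": 172,"ty": -312,"tz": 0,"wx": 0,"wy": 0,"wz": -0.56}
    - {"tx": 172,"ty": -312,"tz": 0,"wx": 0,"wy": 0,"wz": -0.56}

```text
clock: 2.2
tool_pos: [0.5863, -0.155, 0.2998]
tcp_rot: [-0.699, 0.106, -0.105, 0.699]
force: [0.7, 0.6, 0.0]
gripper_width: 0.0699
```

```bash
python3 -c "
from h import *
st();snap('side','s1.png',(240,60,420,200),4);snap('top','t1.png',(335,105,515,255),4)"
```

```text
t 2.20 pos [ 586.3 -155.   299.8] yaw -0.2983 ydir [-1.2e-03  7.0e-04 -1.0e+00] F [0.74 0.6  0.05] T [-0.03   0.079 -0.016] w 0.0699 q [-0.4   0.23  1.36  0.    1.55 -0.1 ] tau6 -0.045
```

View pics.

View pics/s1.png

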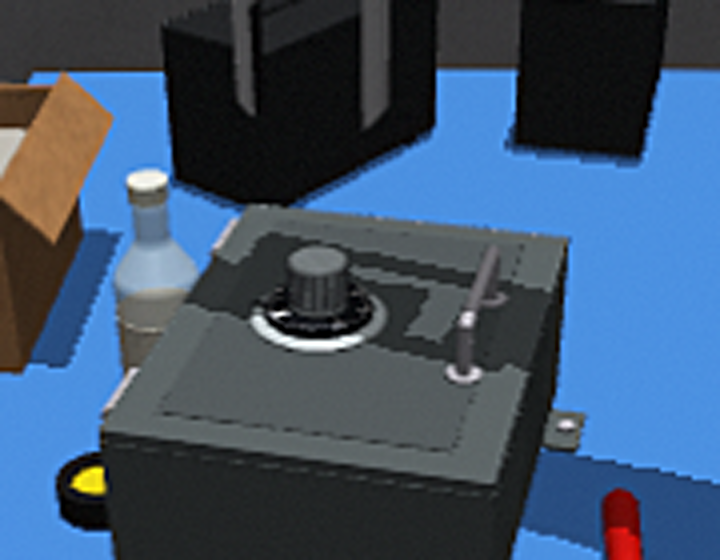

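View pics/t1.png

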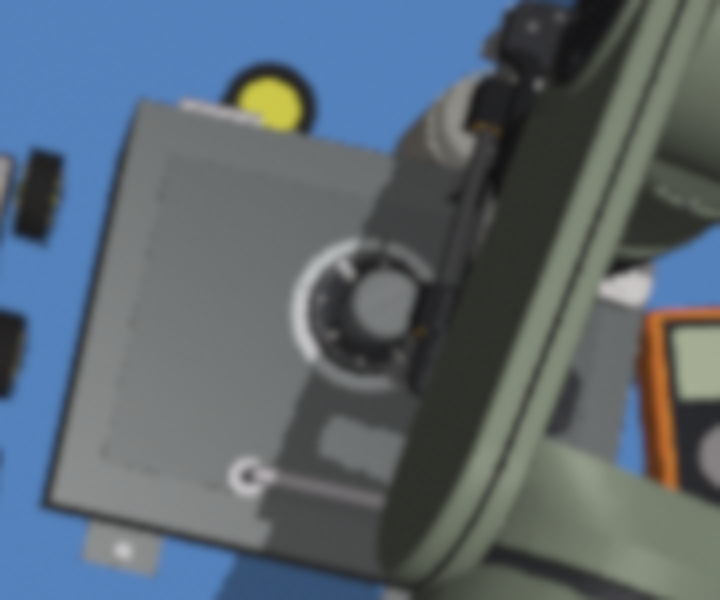

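The side view (s1) shows the knob at crop (318,255), untouched, with the fingertips above at (245,110) and (375,125). Descending to z = 170 mm.

Request:
arm_command:
  plan:
    - {"tx": 0,"ty": 1,"tz": -40,"wx": 0,"wy": 0,"wz": 0}
    - {"tx": 0,"ty": 1,"tz": -80,"wx": 0,"wy": 0,"wz": 0}
    - {"tx": 0,"ty": 1,"tz": -110,"wx": 0,"wy": 0,"wz": 0}
    - {"tx": 0,"ty": 1,"tz": -125,"wx": 0,"wy": 0,"wz": 0}
    - {"tx": 0,"ty": 1,"tz": -130,"wx": 0,"wy": 0,"wz": 0}
    - {"tx": 0,"ty": 1,"tz": -130,"wx": 0,"wy": 0,"wz": 0}

```text
clock: 2.9
tool_pos: [0.5866, -0.1529, 0.171]
tcp_rot: [0.699, -0.104, 0.105, -0.699]
force: [-0.3, -0.6, 0.3]
gripper_width: 0.07
```

```bash
python3 -c "
from h import *
st();snap('side','s2.png',(260,60,380,160),6);snap('top','t2.png',(385,135,485,215),7)"
```

```text
t 2.90 pos [ 586.6 -152.9  171. ] yaw -0.2962 ydir [ 6.e-04 -2.e-04 -1.e+00] F [-0.34 -0.59  0.27] T [-0.101  0.102 -0.066] w 0.0700 q [-0.4   0.32  1.52  0.    1.31 -0.1 ] tau6 0.001
```

View pics/s2.png

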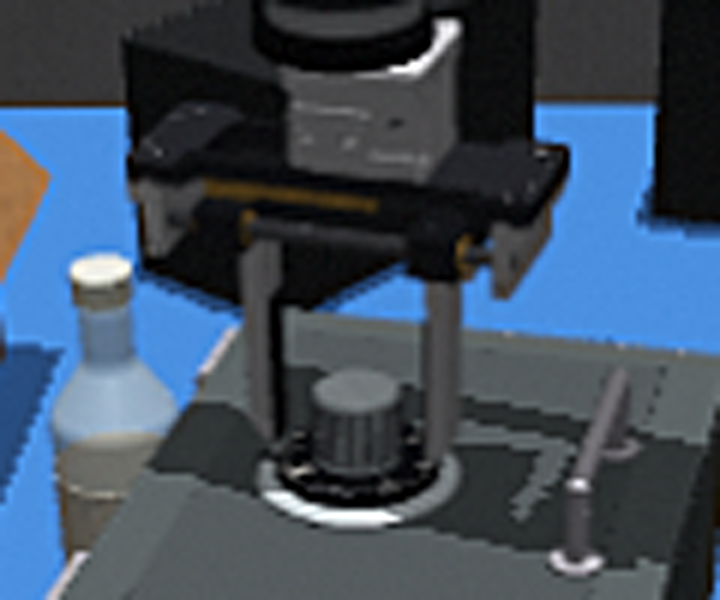

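View pics/t2.png

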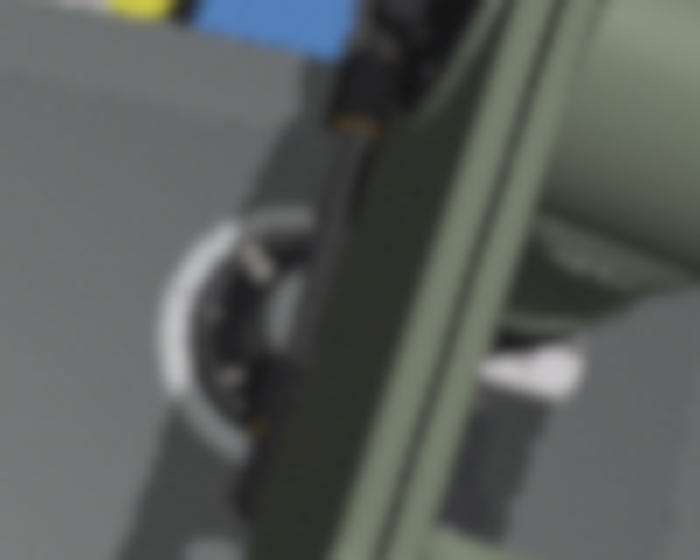

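In s2 the fingers (columns 262 and 442) straddle the knob (355) evenly, and they clear the handle. In t2 the left half of the disc stays visible, with the 0 bar at (257,260). Closing.

Request:
arm_command:
  plan:
    - {"tx": 0,"ty": 0,"tz": 0,"wx": 0,"wy": 0,"wz": 0}
    - {"tx": 0,"ty": 0,"tz": 0,"wx": 0,"wy": 0,"wz": 0}
    - {"tx": 0,"ty": 0,"tz": 0,"wx": 0,"wy": 0,"wz": 0}
    - {"tx": 0,"ty": 0,"tz": 0,"wx": 0,"wy": 0,"wz": 0}
    - {"tx": 0,"ty": 0,"tz": 0,"wx": 0,"wy": 0,"wz": 0}
  fingers: 30
  newtons: 40

```text
clock: 3.5
tool_pos: [0.5853, -0.1531, 0.1708]
tcp_rot: [-0.699, 0.106, -0.104, 0.699]
force: [-3.7, 1.2, 4.9]
gripper_width: 0.0393
```

```bash
python3 -c "
from h import *
st()"
```

```text
t 3.50 pos [ 585.3 -153.1  170.8] yaw -0.2970 ydir [-2.7e-03  7.0e-04 -1.0e+00] F [-3.68  1.23  4.92] T [0.109 0.928 0.008] w 0.0393 q [-0.4   0.32  1.52 -0.    1.31 -0.1 ] tau6 0.004
```

Request:
arm_command:
  plan:
    - {"tx": -1,"ty": 0,"tz": 0,"wx": 0,"wy": 0,"wz": 0.1}
    - {"tx": -1,"ty": 0,"tz": 0,"wx": 0,"wy": 0,"wz": 0.2}
    - {"tx": -1,"ty": 0,"tz": 0,"wx": 0,"wy": 0,"wz": 0.3}
    - {"tx": -1,"ty": 0,"tz": 0,"wx": 0,"wy": 0,"wz": 0.4}
    - {"tx": -1,"ty": 0,"tz": 0,"wx": 0,"wy": 0,"wz": 0.5}
    - {"tx": -1,"ty": 0,"tz": 0,"wx": 0,"wy": 0,"wz": 0.6}
    - {"tx": -1,"ty": 0,"tz": 0,"wx": 0,"wy": 0,"wz": 0.7}
    - {"tx": -1,"ty": 0,"tz": 0,"wx": 0,"wy": 0,"wz": 0.8}
    - {"tx": -1,"ty": 0,"tz": 0,"wx": 0,"wy": 0,"wz": 0.9}
    - {"tx": -1,"ty": 0,"tz": 0,"wx": 0,"wy": 0,"wz": 0.95}

```text
clock: 4.5
tool_pos: [0.5857, -0.1531, 0.1708]
tcp_rot: [-0.669, -0.228, 0.227, 0.67]
force: [-0.8, 2.3, 2.6]
gripper_width: 0.0396
```

```bash
python3 -c "
from h import *
st();snap('side','s3.png',(295,100,355,150),12);snap('top','t3.png',(400,150,460,200),12);cv2.imwrite('pics/t3f.png',ctrl.get_image('top')[:,:,::-1]);cv2.imwrite('pics/s3f.png',ctrl.get_image('side')[:,:,::-1])"
```

```text
t 4.50 pos [ 585.7 -153.1  170.8] yaw 0.6555 ydir [ 8.e-04  6.e-04 -1.e+00] F [-0.84  2.28  2.59] T [ 0.134  0.208 -0.131] w 0.0396 q [-0.4   0.32  1.52  0.    1.31 -1.05] tau6 0.072
```

View pics/s3.png

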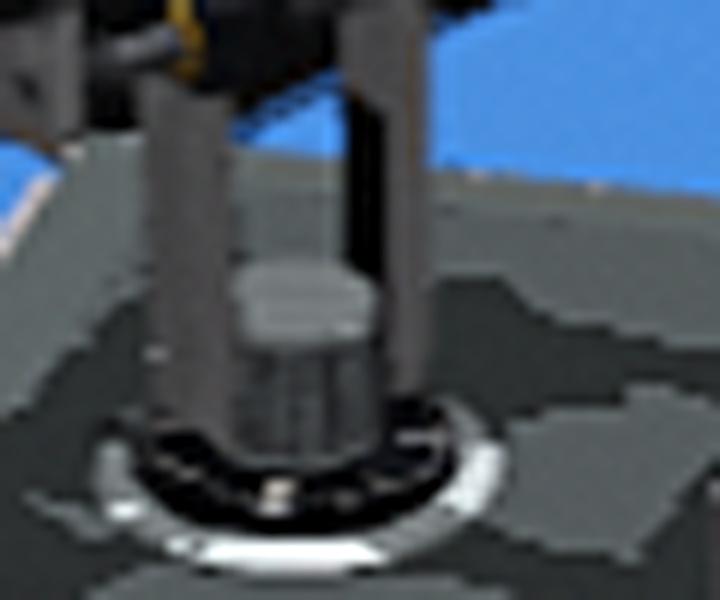

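View pics/t3.png

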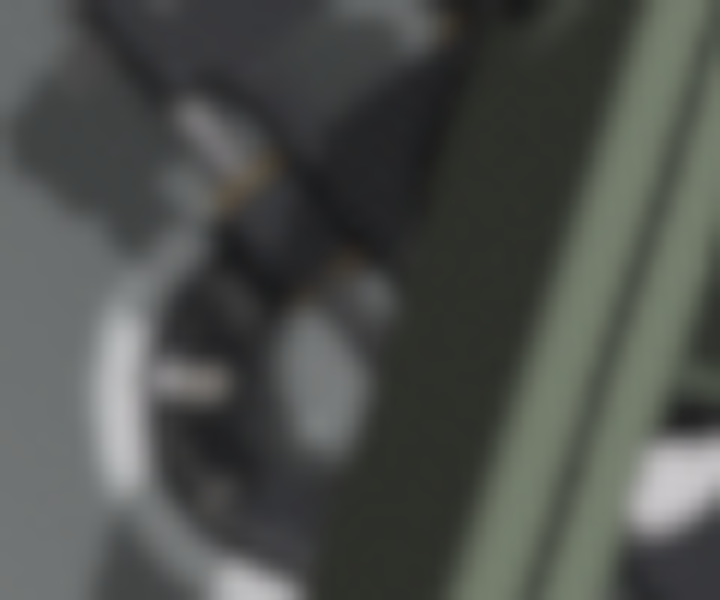

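In t3 the 0 bar now lies at crop (190,380), and in s3 at (278,495). I'll compute the angle from both.

Run:
```python
from h import *
C=np.array([.5857,-.1538])
for n,p,off in (("top",[(160,378),(192,380),(225,383)],(400,150)),("side",[(278,482),(274,505),(276,495)],(295,100))):
    for X in bp(n,crop(p,12,off),.146):
        d=X[:2]-C; print(n,X,np.linalg.norm(d),"angle-idx",np.arctan2(d[1],d[0])+.22)
```

```text
top [ 0.590031   -0.11994147  0.146     ] 0.03413440138890039 angle-idx 1.6635727300410894
top [ 0.58963582 -0.12619606  0.146     ] 0.02788311873969124 angle-idx 1.649169116630117
top [ 0.58904252 -0.13263967  0.146     ] 0.02142269439542989 angle-idx 1.634129145969353
side [ 0.58903874 -0.13364277  0.146     ] 0.02043186322826981 angle-idx 1.6266516332007381
side [ 0.58951348 -0.123576    0.146     ] 0.030463626337272804 angle-idx 1.665285651203485
side [ 0.58924987 -0.12793388  0.146     ] 0.026108573046699918 angle-idx 1.6544081050845616
```

Two independent readings give 1.655 by vision and 1.667 by hand rotation. The remaining turn is about 0.225 rad.

Request:
arm_command:
  plan:
    - {"tx": 0,"ty": 0,"tz": 0,"wx": 0,"wy": 0,"wz": 0.08}
    - {"tx": 0,"ty": 0,"tz": 0,"wx": 0,"wy": 0,"wz": 0.15}
    - {"tx": 0,"ty": 0,"tz": 0,"wx": 0,"wy": 0,"wz": 0.2}
    - {"tx": 0,"ty": 0,"tz": 0,"wx": 0,"wy": 0,"wz": 0.225}
    - {"tx": 0,"ty": 0,"tz": 0,"wx": 0,"wy": 0,"wz": 0.225}
    - {"tx": 0,"ty": 0,"tz": 0,"wx": 0,"wy": 0,"wz": 0.225}

```text
clock: 5.3
tool_pos: [0.5858, -0.1531, 0.1708]
tcp_rot: [0.64, 0.301, -0.3, -0.64]
force: [-0.1, 2.4, 3.3]
gripper_width: 0.0393
```

```bash
python3 -c "
from h import *
st();snap('side','s4.png',(295,100,355,150),12);snap('top','t4.png',(400,150,460,200),12)"
```

```text
t 5.30 pos [ 585.8 -153.1  170.8] yaw 0.8773 ydir [ 1.e-03  5.e-04 -1.e+00] F [-0.09  2.44  3.33] T [ 0.524 -0.004 -0.055] w 0.0393 q [-0.4   0.32  1.52  0.    1.31 -1.28] tau6 -0.045
```

View pics/s4.png

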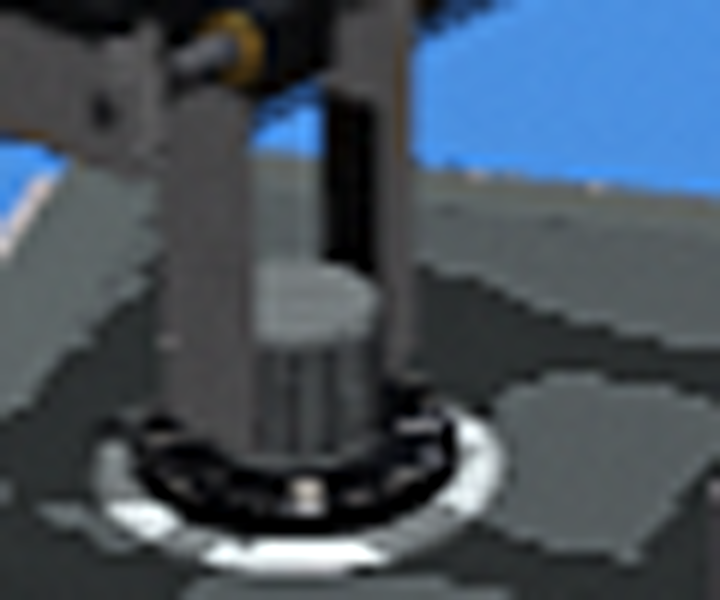

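View pics/t4.png

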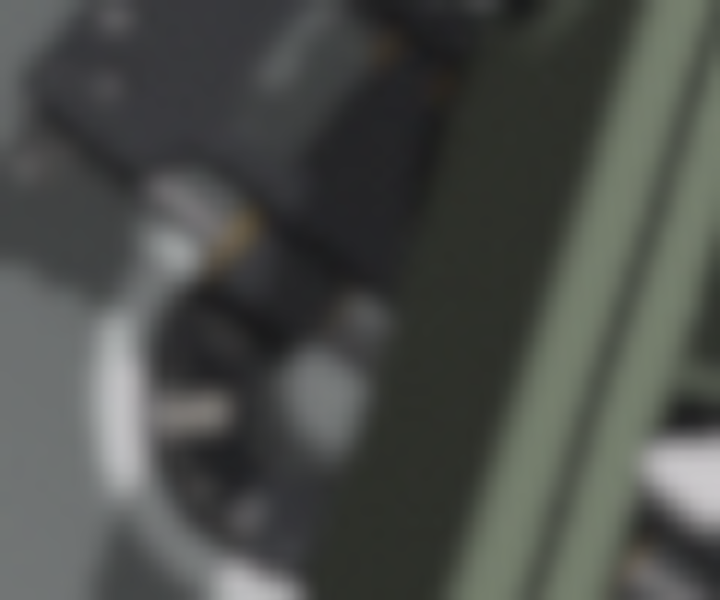

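Run:
```python
from h import *
C=np.array([.5857,-.1538])
for n,p,off in (("top",[(165,415),(196,412),(230,409)],(400,150)),("side",[(309,482),(308,505),(308,493)],(295,100))):
    for X in bp(n,crop(p,12,off),.146):
        d=X[:2]-C; print(n,np.linalg.norm(d),"angle-idx",np.arctan2(d[1],d[0])+.22)
```

```text
top 0.03319134726430078 angle-idx 1.881137117851928
top 0.027084506529946525 angle-idx 1.8795117389821892
top 0.020393464787064438 angle-idx 1.879411743749876
side 0.02046204098402928 angle-idx 1.9671965449357591
side 0.03043713347824652 angle-idx 1.9136114811917722
side 0.02522684177184996 angle-idx 1.931623312373386
```

By vision it stands at about 1.880, and by rotation 1.889, so 12 is set. Now right by 1.10 rad to 5.

Request:
arm_command:
  plan:
    - {"tx": 0,"ty": 0,"tz": 0,"wx": 0,"wy": 0,"wz": -0.1}
    - {"tx": 0,"ty": 0,"tz": 0,"wx": 0,"wy": 0,"wz": -0.2}
    - {"tx": 0,"ty": 0,"tz": 0,"wx": 0,"wy": 0,"wz": -0.3}
    - {"tx": 0,"ty": 0,"tz": 0,"wx": 0,"wy": 0,"wz": -0.4}
    - {"tx": 0,"ty": 0,"tz": 0,"wx": 0,"wy": 0,"wz": -0.5}
    - {"tx": 0,"ty": 0,"tz": 0,"wx": 0,"wy": 0,"wz": -0.6}
    - {"tx": 0,"ty": 0,"tz": 0,"wx": 0,"wy": 0,"wz": -0.7}
    - {"tx": 0,"ty": 0,"tz": 0,"wx": 0,"wy": 0,"wz": -0.8}
    - {"tx": 0,"ty": 0,"tz": 0,"wx": 0,"wy": 0,"wz": -0.9}
    - {"tx": 0,"ty": 0,"tz": 0,"wx": 0,"wy": 0,"wz": -0.95}

```text
clock: 6.4
tool_pos: [0.5853, -0.1533, 0.1708]
tcp_rot: [-0.707, 0.026, -0.026, 0.707]
force: [-1.2, 2.8, 4.2]
gripper_width: 0.0393
```

```bash
python3 -c "
from h import *
st();snap('top','t5.png',(400,150,460,200),12)"
```

```text
t 6.40 pos [ 585.3 -153.3  170.8] yaw -0.0747 ydir [-2.e-04  1.e-04 -1.e+00] F [-1.2   2.83  4.17] T [0.476 0.264 0.112] w 0.0393 q [-0.4   0.32  1.52  0.    1.31 -0.32] tau6 -0.069
```

View pics/t5.png

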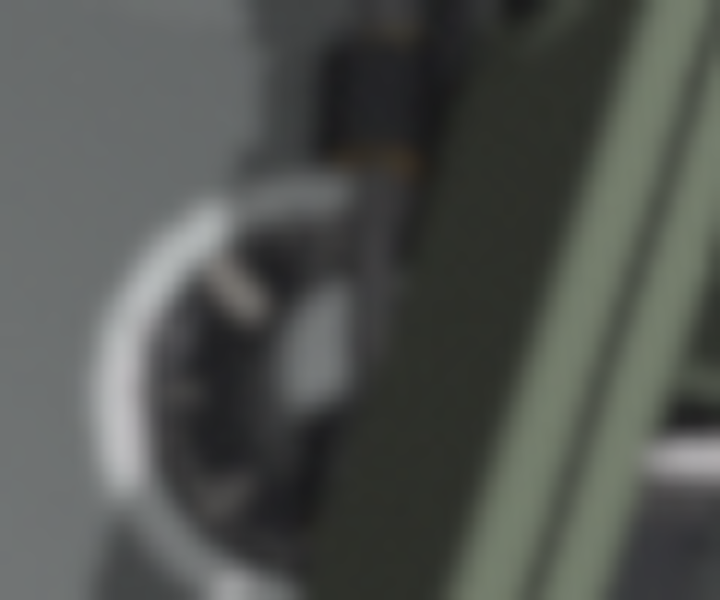

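Request:
arm_command:
  plan:
    - {"tx": 0,"ty": 0,"tz": 0,"wx": 0,"wy": 0,"wz": -0.06}
    - {"tx": 0,"ty": 0,"tz": 0,"wx": 0,"wy": 0,"wz": -0.1}
    - {"tx": 0,"ty": 0,"tz": 0,"wx": 0,"wy": 0,"wz": -0.13}
    - {"tx": 0,"ty": 0,"tz": 0,"wx": 0,"wy": 0,"wz": -0.145}
    - {"tx": 0,"ty": 0,"tz": 0,"wx": 0,"wy": 0,"wz": -0.145}
    - {"tx": 0,"ty": 0,"tz": 0,"wx": 0,"wy": 0,"wz": -0.145}

```text
clock: 7.05
tool_pos: [0.5852, -0.1533, 0.1708]
tcp_rot: [-0.703, 0.076, -0.076, 0.703]
force: [-0.5, 3.9, 5.4]
gripper_width: 0.0392
```

```bash
python3 -c "
from h import *
st();snap('top','t6.png',(400,150,460,200),12)
C=np.array([.5857,-.1538])
for X in bp('top',crop([(210,258),(236,287),(264,315)],12,(400,150)),.146):
        d=X[:2]-C; print(np.linalg.norm(d),'t5 angle-idx',np.arctan2(d[1],d[0])+.22)
"
```

```text
t 7.05 pos [ 585.2 -153.3  170.8] yaw -0.2162 ydir [-4.e-04  3.e-04 -1.e+00] F [-0.48  3.94  5.41] T [0.61  0.427 0.015] w 0.0392 q [-0.4   0.32  1.52  0.    1.31 -0.18] tau6 0.014
0.036675041265007036 t5 angle-idx 0.9147168203898288
0.029066909313337278 t5 angle-idx 0.9108754285792179
0.021377812372620656 t5 angle-idx 0.8840946461270709
```

View pics/t6.png

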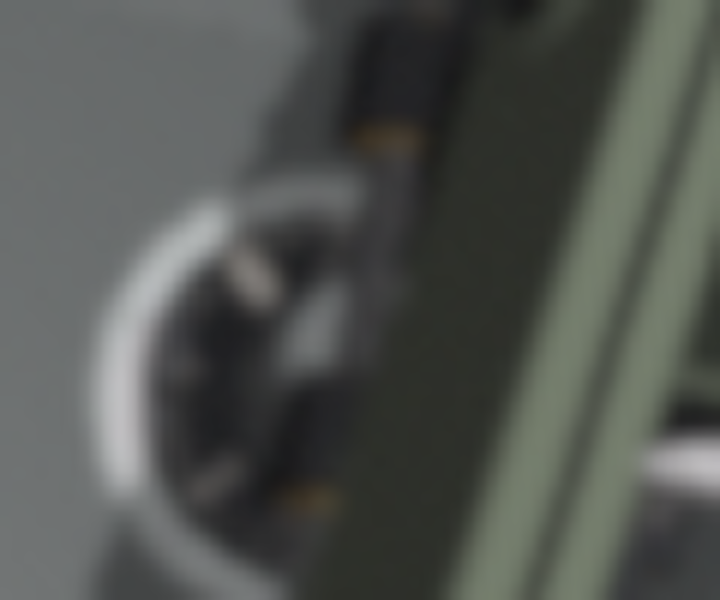

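The hand reads 0.79 and vision about 0.77, so 5 is set. Now left, first to about 8.9, just before the earliest stop position.

Request:
arm_command:
  plan:
    - {"tx": 0,"ty": 0,"tz": 0,"wx": 0,"wy": 0,"wz": 0.08}
    - {"tx": 0,"ty": 0,"tz": 0,"wx": 0,"wy": 0,"wz": 0.16}
    - {"tx": 0,"ty": 0,"tz": 0,"wx": 0,"wy": 0,"wz": 0.24}
    - {"tx": 0,"ty": 0,"tz": 0,"wx": 0,"wy": 0,"wz": 0.3}
    - {"tx": 0,"ty": 0,"tz": 0,"wx": 0,"wy": 0,"wz": 0.36}
    - {"tx": 0,"ty": 0,"tz": 0,"wx": 0,"wy": 0,"wz": 0.42}
    - {"tx": 0,"ty": 0,"tz": 0,"wx": 0,"wy": 0,"wz": 0.48}
    - {"tx": 0,"ty": 0,"tz": 0,"wx": 0,"wy": 0,"wz": 0.52}
    - {"tx": 0,"ty": 0,"tz": 0,"wx": 0,"wy": 0,"wz": 0.54}
    - {"tx": 0,"ty": 0,"tz": 0,"wx": 0,"wy": 0,"wz": 0.54}

```text
clock: 8.1
tool_pos: [0.5855, -0.1533, 0.1708]
tcp_rot: [-0.698, -0.114, 0.114, 0.698]
force: [0.4, 3.2, 5.7]
gripper_width: 0.0397
```

```bash
python3 -c "
from h import *
st()"
```

```text
t 8.10 pos [ 585.5 -153.3  170.8] yaw 0.3234 ydir [ 3.e-04  3.e-04 -1.e+00] F [0.41 3.17 5.66] T [ 0.561  0.337 -0.148] w 0.0397 q [-0.4   0.32  1.52  0.    1.31 -0.72] tau6 -0.191
```

Request:
arm_command:
  plan:
    - {"tx": 0,"ty": 0,"tz": 0,"wx": 0,"wy": 0,"wz": 0.02}
    - {"tx": 0,"ty": 0,"tz": 0,"wx": 0,"wy": 0,"wz": 0.04}
    - {"tx": 0,"ty": 0,"tz": 0,"wx": 0,"wy": 0,"wz": 0.04}

```text
clock: 8.4
tool_pos: [0.5855, -0.1533, 0.1708]
tcp_rot: [-0.695, -0.128, 0.128, 0.696]
force: [0.0, 2.4, 4.1]
gripper_width: 0.0396
```

```bash
python3 -c "
from h import *
st()"
```

```text
t 8.40 pos [ 585.5 -153.3  170.8] yaw 0.3633 ydir [ 3.e-04  2.e-04 -1.e+00] F [0.03 2.41 4.12] T [ 0.588  0.333 -0.116] w 0.0396 q [-0.4   0.32  1.52  0.    1.31 -0.76] tau6 -0.196
```

Request:
arm_command:
  plan:
    - {"tx": 0,"ty": 0,"tz": 0,"wx": 0,"wy": 0,"wz": 0.02}
    - {"tx": 0,"ty": 0,"tz": 0,"wx": 0,"wy": 0,"wz": 0.04}

```text
clock: 8.6
tool_pos: [0.5855, -0.1533, 0.1707]
tcp_rot: [-0.693, -0.142, 0.142, 0.693]
force: [-0.0, 4.6, 5.6]
gripper_width: 0.0394
```

```bash
python3 -c "
from h import *
st()"
```

```text
t 8.60 pos [ 585.5 -153.3  170.7] yaw 0.4035 ydir [ 3.e-04  3.e-04 -1.e+00] F [-0.    4.57  5.65] T [ 0.569  0.325 -0.237] w 0.0394 q [-0.4   0.32  1.52  0.    1.31 -0.8 ] tau6 -0.088
```

Request:
arm_command:
  plan:
    - {"tx": 0,"ty": 0,"tz": 0,"wx": 0,"wy": 0,"wz": 0.02}
    - {"tx": 0,"ty": 0,"tz": 0,"wx": 0,"wy": 0,"wz": 0.02}

```text
clock: 8.8
tool_pos: [0.5856, -0.1532, 0.1708]
tcp_rot: [-0.691, -0.149, 0.148, 0.691]
force: [0.3, 4.0, 4.7]
gripper_width: 0.0395
```

```bash
python3 -c "
from h import *
st()"
```

```text
t 8.80 pos [ 585.6 -153.2  170.8] yaw 0.4233 ydir [ 4.e-04  3.e-04 -1.e+00] F [0.28 3.99 4.69] T [ 0.57   0.29  -0.129] w 0.0395 q [-0.4   0.32  1.52  0.    1.31 -0.82] tau6 -0.186
```

Request:
arm_command:
  plan:
    - {"tx": 0,"ty": 0,"tz": 0,"wx": 0,"wy": 0,"wz": 0.03}
    - {"tx": 0,"ty": 0,"tz": 0,"wx": 0,"wy": 0,"wz": 0.03}

```text
clock: 9.0
tool_pos: [0.5856, -0.1532, 0.1707]
tcp_rot: [-0.689, -0.159, 0.159, 0.689]
force: [0.8, 3.8, 4.8]
gripper_width: 0.0393
```

```bash
python3 -c "
from h import *
st()"
```

```text
t 9.00 pos [ 585.6 -153.2  170.7] yaw 0.4535 ydir [ 4.e-04  3.e-04 -1.e+00] F [0.78 3.79 4.82] T [ 0.595  0.276 -0.109] w 0.0393 q [-0.4   0.32  1.52  0.    1.31 -0.85] tau6 -0.211
```

Request:
arm_command:
  plan:
    - {"tx": 0,"ty": 0,"tz": 0,"wx": 0,"wy": 0,"wz": 0.03}
    - {"tx": 0,"ty": 0,"tz": 0,"wx": 0,"wy": 0,"wz": 0.03}

```text
clock: 9.2
tool_pos: [0.5856, -0.1532, 0.1708]
tcp_rot: [-0.686, -0.169, 0.169, 0.687]
force: [-0.1, 3.6, 6.1]
gripper_width: 0.0397
```

```bash
python3 -c "
from h import *
st()"
```

```text
t 9.20 pos [ 585.6 -153.2  170.8] yaw 0.4834 ydir [ 4.e-04  3.e-04 -1.e+00] F [-0.08  3.6   6.14] T [ 0.577  0.239 -0.13 ] w 0.0397 q [-0.4   0.32  1.52  0.    1.31 -0.88] tau6 -0.221
```

Request:
arm_command:
  plan:
    - {"tx": 0,"ty": 0,"tz": 0,"wx": 0,"wy": 0,"wz": 0.03}
    - {"tx": 0,"ty": 0,"tz": 0,"wx": 0,"wy": 0,"wz": 0.03}

```text
clock: 9.4
tool_pos: [0.5856, -0.1532, 0.1707]
tcp_rot: [-0.684, -0.18, 0.179, 0.684]
force: [-0.0, 4.1, 5.1]
gripper_width: 0.0393
```

```bash
python3 -c "
from h import *
st()"
```

```text
t 9.40 pos [ 585.6 -153.2  170.7] yaw 0.5134 ydir [ 4.e-04  3.e-04 -1.e+00] F [-0.02  4.08  5.08] T [ 0.555  0.246 -0.135] w 0.0393 q [-0.4   0.32  1.52  0.    1.31 -0.91] tau6 -0.239
```

Request:
arm_command:
  plan:
    - {"tx": 0,"ty": 0,"tz": 0,"wx": 0,"wy": 0,"wz": 0.03}
    - {"tx": 0,"ty": 0,"tz": 0,"wx": 0,"wy": 0,"wz": 0.03}

```text
clock: 9.6
tool_pos: [0.5856, -0.1532, 0.1707]
tcp_rot: [-0.681, -0.19, 0.19, 0.681]
force: [-0.3, 4.5, 4.8]
gripper_width: 0.0396
```

```bash
python3 -c "
from h import *
st()"
```

```text
t 9.60 pos [ 585.6 -153.2  170.7] yaw 0.5433 ydir [ 5.e-04  3.e-04 -1.e+00] F [-0.26  4.46  4.85] T [ 0.613  0.167 -0.106] w 0.0396 q [-0.4   0.32  1.52  0.    1.31 -0.94] tau6 -0.212
```

Request:
arm_command:
  plan:
    - {"tx": 0,"ty": 0,"tz": 0,"wx": 0,"wy": 0,"wz": 0.03}
    - {"tx": 0,"ty": 0,"tz": 0,"wx": 0,"wy": 0,"wz": 0.03}

```text
clock: 9.8
tool_pos: [0.5856, -0.1532, 0.1707]
tcp_rot: [-0.678, -0.2, 0.2, 0.678]
force: [0.2, 4.7, 4.5]
gripper_width: 0.0394
```

```bash
python3 -c "
from h import *
st()"
```

```text
t 9.80 pos [ 585.6 -153.2  170.7] yaw 0.5732 ydir [ 5.e-04  3.e-04 -1.e+00] F [0.17 4.71 4.5 ] T [ 0.573  0.266 -0.183] w 0.0394 q [-0.4   0.32  1.52  0.    1.31 -0.97] tau6 -0.220
```

Request:
arm_command:
  plan:
    - {"tx": 0,"ty": 0,"tz": 0,"wx": 0,"wy": 0,"wz": 0.015}
    - {"tx": 0,"ty": 0,"tz": 0,"wx": 0,"wy": 0,"wz": 0.015}

```text
clock: 10.0
tool_pos: [0.5856, -0.1532, 0.1708]
tcp_rot: [-0.677, -0.205, 0.205, 0.677]
force: [-0.1, 3.6, 4.1]
gripper_width: 0.0395
```

```bash
python3 -c "
from h import *
st()"
```

```text
t 10.00 pos [ 585.6 -153.2  170.8] yaw 0.5880 ydir [ 6.e-04  3.e-04 -1.e+00] F [-0.15  3.62  4.13] T [ 0.565  0.19  -0.099] w 0.0395 q [-0.4   0.32  1.52  0.    1.31 -0.99] tau6 -0.196
```

Just noise (±0.03). Continuing.

Request:
arm_command:
  plan:
    - {"tx": 0,"ty": 0,"tz": 0,"wx": 0,"wy": 0,"wz": 0.025}
    - {"tx": 0,"ty": 0,"tz": 0,"wx": 0,"wy": 0,"wz": 0.025}

```text
clock: 10.2
tool_pos: [0.5856, -0.1532, 0.1707]
tcp_rot: [-0.674, -0.214, 0.213, 0.674]
force: [-0.4, 3.8, 5.3]
gripper_width: 0.0394
```

```bash
python3 -c "
from h import *
st()"
```

```text
t 10.20 pos [ 585.6 -153.2  170.7] yaw 0.6131 ydir [ 6.e-04  3.e-04 -1.e+00] F [-0.44  3.84  5.33] T [ 0.583  0.189 -0.143] w 0.0394 q [-0.4   0.32  1.52  0.    1.31 -1.01] tau6 -0.242
```

Request:
arm_command:
  plan:
    - {"tx": 0,"ty": 0,"tz": 0,"wx": 0,"wy": 0,"wz": 0.025}
    - {"tx": 0,"ty": 0,"tz": 0,"wx": 0,"wy": 0,"wz": 0.025}

```text
clock: 10.4
tool_pos: [0.5857, -0.1532, 0.1708]
tcp_rot: [-0.671, -0.222, 0.222, 0.671]
force: [-0.0, 3.1, 5.1]
gripper_width: 0.0395
```

```bash
python3 -c "
from h import *
st()"
```

```text
t 10.40 pos [ 585.7 -153.2  170.8] yaw 0.6381 ydir [ 6.e-04  3.e-04 -1.e+00] F [-0.04  3.11  5.12] T [ 0.616  0.156 -0.104] w 0.0395 q [-0.4   0.32  1.52  0.    1.31 -1.04] tau6 -0.226
```

Request:
arm_command:
  plan:
    - {"tx": 0,"ty": 0,"tz": 0,"wx": 0,"wy": 0,"wz": 0.025}
    - {"tx": 0,"ty": 0,"tz": 0,"wx": 0,"wy": 0,"wz": 0.025}

```text
clock: 10.6
tool_pos: [0.5857, -0.1532, 0.1708]
tcp_rot: [-0.669, -0.23, 0.23, 0.669]
force: [-0.3, 3.7, 5.7]
gripper_width: 0.0392
```

```bash
python3 -c "
from h import *
st()"
```

```text
t 10.60 pos [ 585.7 -153.2  170.8] yaw 0.6633 ydir [ 7.e-04  4.e-04 -1.e+00] F [-0.33  3.74  5.71] T [ 0.641  0.246 -0.268] w 0.0392 q [-0.4   0.32  1.52  0.    1.31 -1.06] tau6 -0.303
```

The torque rose by about 0.13 N m on both the wrist sensor and joint 6, so this is probably the stop. A smaller step to confirm.

Request:
arm_command:
  plan:
    - {"tx": 0,"ty": 0,"tz": 0,"wx": 0,"wy": 0,"wz": 0.01}
    - {"tx": 0,"ty": 0,"tz": 0,"wx": 0,"wy": 0,"wz": 0.01}

```text
clock: 10.8
tool_pos: [0.5856, -0.1532, 0.1707]
tcp_rot: [-0.667, -0.234, 0.233, 0.668]
force: [-0.3, 3.9, 5.5]
gripper_width: 0.0396
```

```bash
python3 -c "
from h import *
st()"
```

```text
t 10.80 pos [ 585.6 -153.2  170.7] yaw 0.6728 ydir [ 6.e-04  4.e-04 -1.e+00] F [-0.34  3.9   5.52] T [ 0.621  0.235 -0.312] w 0.0396 q [-0.4   0.32  1.52  0.    1.31 -1.07] tau6 -0.365
```

Request:
arm_command:
  plan:
    - {"tx": 0,"ty": 0,"tz": 0,"wx": 0,"wy": 0,"wz": 0.006}
    - {"tx": 0,"ty": 0,"tz": 0,"wx": 0,"wy": 0,"wz": 0.006}
    - {"tx": 0,"ty": 0,"tz": 0,"wx": 0,"wy": 0,"wz": 0.006}

```text
clock: 11.1
tool_pos: [0.5856, -0.1532, 0.1707]
tcp_rot: [-0.667, -0.236, 0.235, 0.667]
force: [0.4, 3.0, 5.3]
gripper_width: 0.0395
```

```bash
python3 -c "
from h import *
st();snap('top','t7.png',(400,150,460,200),12)"
```

```text
t 11.10 pos [ 585.6 -153.2  170.7] yaw 0.6785 ydir [ 6.e-04  4.e-04 -1.e+00] F [0.42 3.   5.28] T [ 0.569  0.284 -0.389] w 0.0395 q [-0.4   0.32  1.52  0.    1.31 -1.08] tau6 -0.391
```

View pics/t7.png

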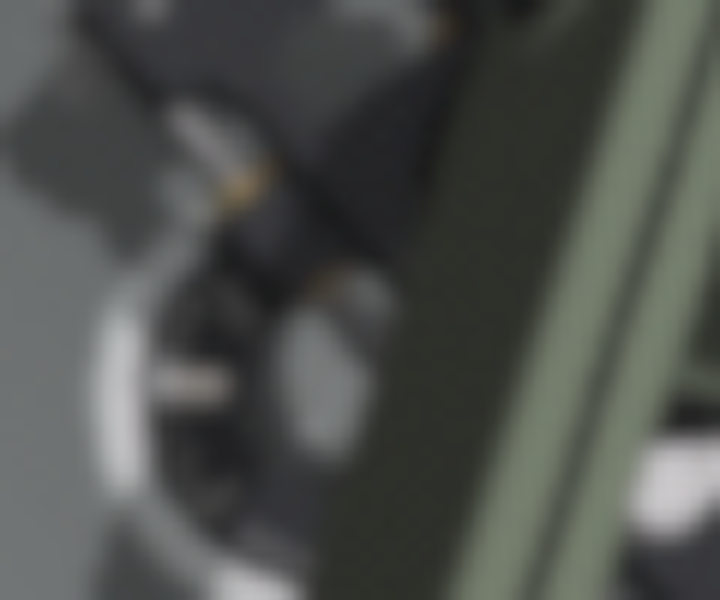

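The torque rise is about 0.26 N m (≈16 N), climbing at the stated stiffness, so the bolt is against its stop. In t7 the 0 bar at (190,385) turned along with the hand (about 1.68 rad), so nothing slipped. Releasing and going to the handle.

Request:
arm_command:
  plan:
    - {"tx": 0,"ty": 0,"tz": 0,"wx": 0,"wy": 0,"wz": 0}
    - {"tx": 0,"ty": 0,"tz": 0,"wx": 0,"wy": 0,"wz": 0}
    - {"tx": 0,"ty": 0,"tz": 0,"wx": 0,"wy": 0,"wz": 0}
    - {"tx": 0,"ty": 0,"tz": 0,"wx": 0,"wy": 0,"wz": 0}
    - {"tx": 0,"ty": 0,"tz": 10,"wx": 0,"wy": 0,"wz": 0}
    - {"tx": 0,"ty": 0,"tz": 40,"wx": 0,"wy": 0,"wz": 0}
    - {"tx": 0,"ty": 0,"tz": 75,"wx": 0,"wy": 0,"wz": -0.1}
    - {"tx": -20,"ty": 5,"tz": 90,"wx": 0,"wy": 0,"wz": -0.2}
    - {"tx": -50,"ty": 12,"tz": 90,"wx": 0,"wy": 0,"wz": -0.3}
    - {"tx": -80,"ty": 18,"tz": 90,"wx": 0,"wy": 0,"wz": -0.4}
  fingers: 65

```text
clock: 12.15
tool_pos: [0.5053, -0.1356, 0.2623]
tcp_rot: [0.701, 0.098, -0.096, -0.7]
force: [0.7, -0.3, 0.0]
gripper_width: 0.0648
```

Request:
arm_command:
  plan:
    - {"tx": -20,"ty": 4,"tz": 0,"wx": 0,"wy": 0,"wz": -0.1}
    - {"tx": -27,"ty": 6,"tz": 0,"wx": 0,"wy": 0,"wz": -0.22}
    - {"tx": -28,"ty": 6,"tz": 0,"wx": 0,"wy": 0,"wz": -0.34}
    - {"tx": -28,"ty": 6,"tz": 0,"wx": 0,"wy": 0,"wz": -0.44}
    - {"tx": -28,"ty": 6,"tz": 0,"wx": 0,"wy": 0,"wz": -0.5}
    - {"tx": -28,"ty": 6,"tz": 0,"wx": 0,"wy": 0,"wz": -0.5}
    - {"tx": -28,"ty": 6,"tz": 0,"wx": 0,"wy": 0,"wz": -0.5}

```text
clock: 12.85
tool_pos: [0.4775, -0.1295, 0.261]
tcp_rot: [0.703, -0.077, 0.078, -0.703]
force: [-1.2, -0.4, 0.8]
gripper_width: 0.065
```

```bash
python3 -c "
from h import *
st();snap('side','s8.png',(260,60,400,180),5);snap('top','t8.png',(335,105,515,255),4)"
```

```text
t 12.85 pos [ 477.5 -129.5  261. ] yaw -0.2197 ydir [ 8.e-04 -5.e-04 -1.e+00] F [-1.18 -0.41  0.81] T [-0.124  0.039 -0.031] w 0.0650 q [-0.44  0.01  1.69 -0.    1.45 -0.22] tau6 0.014
```

View pics/s8.png

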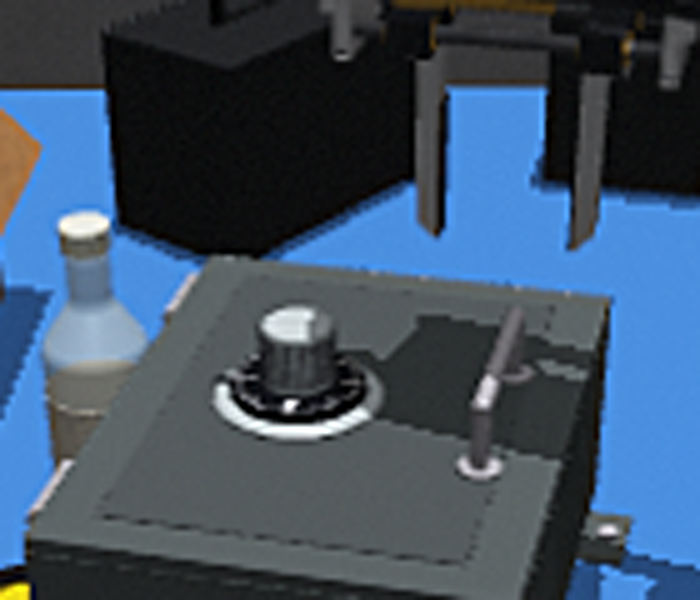

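View pics/t8.png

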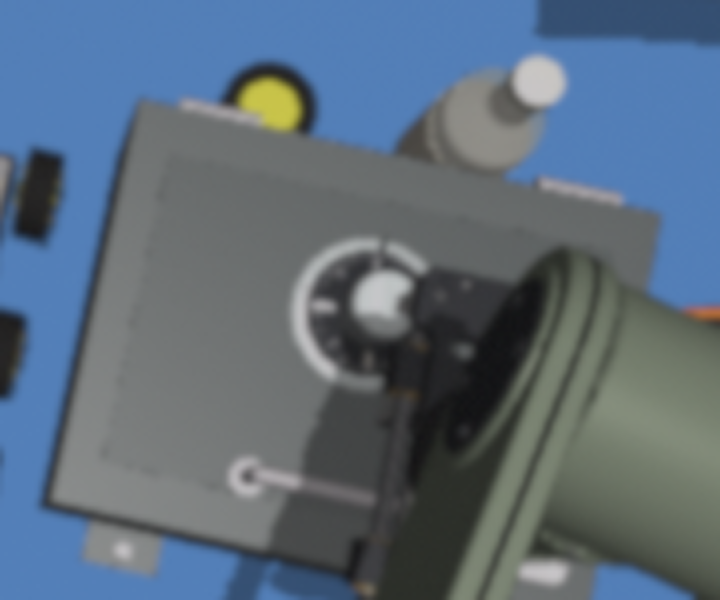

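The dial stays near 10.7 (0 bar at (323,305) in t8), nothing else has moved, and the tool is above the handle. Descending and gripping the bar.

Request:
arm_command:
  plan:
    - {"tx": 0,"ty": 0,"tz": -40,"wx": 0,"wy": 0,"wz": 0}
    - {"tx": 0,"ty": 0,"tz": -70,"wx": 0,"wy": 0,"wz": 0}
    - {"tx": 0,"ty": 0,"tz": -84,"wx": 0,"wy": 0,"wz": 0}
    - {"tx": 0,"ty": 0,"tz": -87,"wx": 0,"wy": 0,"wz": 0}
    - {"tx": 0,"ty": 0,"tz": -87,"wx": 0,"wy": 0,"wz": 0}

```text
clock: 13.45
tool_pos: [0.4778, -0.1296, 0.1739]
tcp_rot: [0.703, -0.078, 0.078, -0.703]
force: [-0.4, -0.5, -0.3]
gripper_width: 0.0651
```

Request:
arm_command:
  plan:
    - {"tx": 0,"ty": 0,"tz": 0,"wx": 0,"wy": 0,"wz": 0}
    - {"tx": 0,"ty": 0,"tz": 0,"wx": 0,"wy": 0,"wz": 0}
    - {"tx": 0,"ty": 0,"tz": 0,"wx": 0,"wy": 0,"wz": 0}
    - {"tx": 0,"ty": 0,"tz": 0,"wx": 0,"wy": 0,"wz": 0}
    - {"tx": 0,"ty": 0,"tz": 0,"wx": 0,"wy": 0,"wz": 0}
    - {"tx": 0,"ty": 0,"tz": 0,"wx": 0,"wy": 0,"wz": 0}
    - {"tx": 0,"ty": 0,"tz": 0,"wx": 0,"wy": 0,"wz": 0}
  fingers: 0
  newtons: 45

```text
clock: 14.15
tool_pos: [0.4774, -0.1294, 0.1734]
tcp_rot: [0.703, -0.078, 0.078, -0.703]
force: [-0.3, 0.3, -0.7]
gripper_width: 0.0124
```

Run:
```python
from h import *
st();snap('side','s9.png',(260,60,400,180),5)
o=ctrl.observe()
# arc shifts (mm) for lid angle a
y=-.22
for a in np.arange(0,.86,.05):
    p0=np.array([-210,48]); c,s=np.cos(a),np.sin(a)
    p=np.array([p0[0]*c+p0[1]*s,-p0[0]*s+p0[1]*c]); d=p-p0
    print("%.2f tx %.0f ty %.0f tz %.0f | half tilt wx %.3f wy %.3f"%(a,d[0]*np.cos(y),d[0]*np.sin(y),d[1],-np.sin(y)*a/2,np.cos(y)*a/2))
```

```text
t 14.15 pos [ 477.4 -129.4  173.4] yaw -0.2210 ydir [-0. -0. -1.] F [-0.25  0.26 -0.67] T [-0.086  0.058 -0.026] w 0.0124 q [-0.44  0.09  1.79 -0.    1.27 -0.22] tau6 0.000
0.00 tx 0 ty -0 tz 0 | half tilt wx 0.000 wy 0.000
0.05 tx 3 ty -1 tz 10 | half tilt wx 0.005 wy 0.024
0.10 tx 6 ty -1 tz 21 | half tilt wx 0.011 wy 0.049
0.15 tx 9 ty -2 tz 31 | half tilt wx 0.016 wy 0.073
0.20 tx 13 ty -3 tz 41 | half tilt wx 0.022 wy 0.098
0.25 tx 18 ty -4 tz 50 | half tilt wx 0.027 wy 0.122
0.30 tx 23 ty -5 tz 60 | half tilt wx 0.033 wy 0.146
0.35 tx 28 ty -6 tz 69 | half tilt wx 0.038 wy 0.171
0.40 tx 34 ty -8 tz 78 | half tilt wx 0.044 wy 0.195
0.45 tx 41 ty -9 tz 87 | half tilt wx 0.049 wy 0.220
0.50 tx 48 ty -11 tz 95 | half tilt wx 0.055 wy 0.244
0.55 tx 55 ty -12 tz 103 | half tilt wx 0.060 wy 0.268
0.60 tx 62 ty -14 tz 110 | half tilt wx 0.065 wy 0.293
0.65 tx 70 ty -16 tz 117 | half tilt wx 0.071 wy 0.317
0.70 tx 78 ty -18 tz 124 | half tilt wx 0.076 wy 0.342
0.75 tx 87 ty -19 tz 130 | half tilt wx 0.082 wy 0.366
0.80 tx 96 ty -21 tz 136 | half tilt wx 0.087 wy 0.390
0.85 tx 105 ty -23 tz 141 | half tilt wx 0.093 wy 0.415
```

View pics/s9.png

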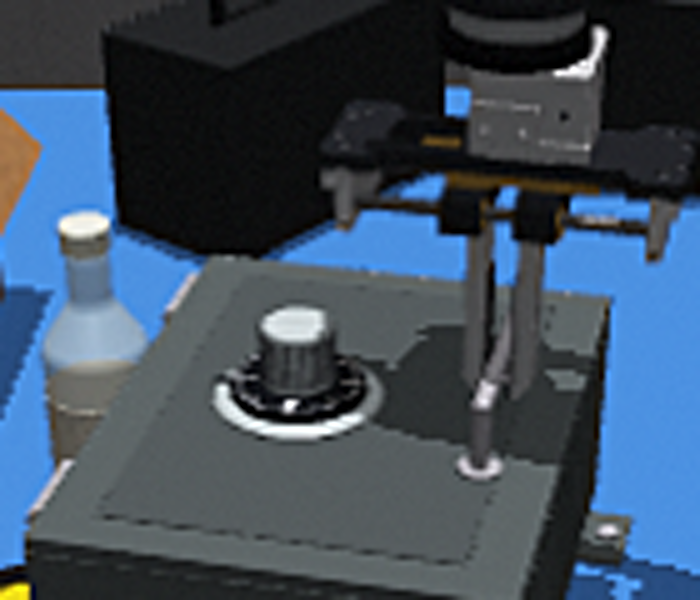

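The fingers bracket the bar (columns 478–530) and are still closing at 12.4 mm. A few more rows, then start the arc.

Request:
arm_command:
  plan:
    - {"tx": 0,"ty": 0,"tz": 0,"wx": 0,"wy": 0,"wz": 0}
    - {"tx": 0,"ty": 0,"tz": 0,"wx": 0,"wy": 0,"wz": 0}
    - {"tx": 0,"ty": 0,"tz": 0,"wx": 0,"wy": 0,"wz": 0}

```text
clock: 14.5
tool_pos: [0.4778, -0.1295, 0.1734]
tcp_rot: [0.703, -0.078, 0.078, -0.703]
force: [2.9, 0.2, -2.9]
gripper_width: 0.0089
```

Request:
arm_command:
  plan:
    - {"tx": 1,"ty": 0,"tz": 5,"wx": 0,"wy": 0,"wz": 0}
    - {"tx": 3,"ty": -1,"tz": 10,"wx": 0,"wy": 0,"wz": 0}
    - {"tx": 4,"ty": -1,"tz": 16,"wx": 0,"wy": 0,"wz": 0}
    - {"tx": 6,"ty": -1,"tz": 21,"wx": 0,"wy": 0,"wz": 0}
    - {"tx": 6,"ty": -1,"tz": 21,"wx": 0,"wy": 0,"wz": 0}

```text
clock: 15.0
tool_pos: [0.4827, -0.1306, 0.1918]
tcp_rot: [0.703, -0.079, 0.077, -0.703]
force: [5.7, -3.0, -12.3]
gripper_width: 0.0086
```

```bash
python3 -c "
from h import *
st();snap('side','s10.png',(260,60,400,180),5)"
```

```text
t 15.00 pos [ 482.7 -130.6  191.8] yaw -0.2212 ydir [-2.5e-03  1.0e-04 -1.0e+00] F [  5.66  -2.95 -12.3 ] T [-0.575 -0.663 -0.069] w 0.0086 q [-0.44  0.08  1.76 -0.    1.31 -0.22] tau6 -0.027
```

View pics/s10.png

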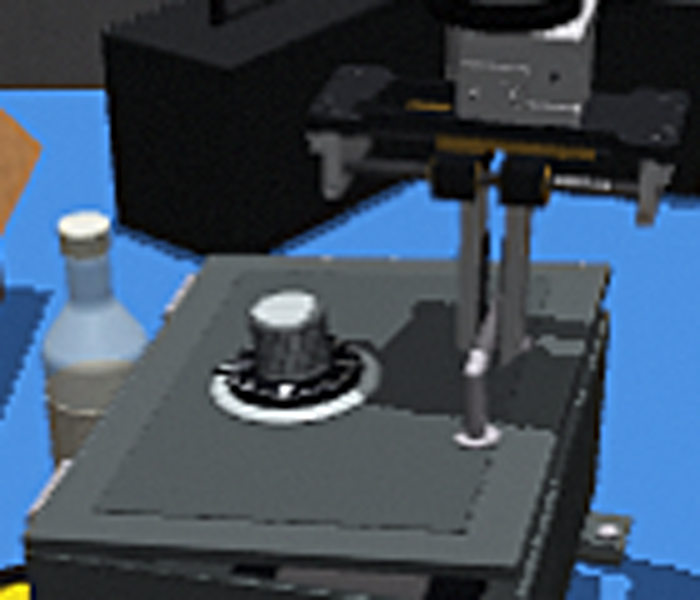

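The lid is rising with 12 N and the lock is open: a gap shows at the front edge, around (560,540). Continuing the arc.

Request:
arm_command:
  plan:
    - {"tx": 3,"ty": -1,"tz": 10,"wx": 0,"wy": 0,"wz": 0}
    - {"tx": 7,"ty": -2,"tz": 20,"wx": 0,"wy": 0,"wz": 0}
    - {"tx": 12,"ty": -3,"tz": 29,"wx": 0,"wy": 0,"wz": 0}
    - {"tx": 17,"ty": -4,"tz": 39,"wx": 0,"wy": 0,"wz": 0}
    - {"tx": 22,"ty": -5,"tz": 48,"wx": 0,"wy": 0,"wz": 0}
    - {"tx": 28,"ty": -7,"tz": 57,"wx": 0,"wy": 0,"wz": 0}
    - {"tx": 35,"ty": -8,"tz": 66,"wx": 0,"wy": 0,"wz": 0}
    - {"tx": 42,"ty": -10,"tz": 74,"wx": 0,"wy": 0,"wz": 0}
    - {"tx": 49,"ty": -11,"tz": 82,"wx": 0,"wy": 0,"wz": 0}
    - {"tx": 49,"ty": -11,"tz": 82,"wx": 0,"wy": 0,"wz": 0}

```text
clock: 16.05
tool_pos: [0.5321, -0.1419, 0.2782]
tcp_rot: [0.703, -0.079, 0.077, -0.702]
force: [-4.6, -2.2, -8.7]
gripper_width: 0.0084
```

```bash
python3 -c "
from h import *
st();snap('side','s11.png',(260,40,400,160),5)"
```

```text
t 16.05 pos [ 532.1 -141.9  278.2] yaw -0.2211 ydir [-2.e-03 -8.e-04 -1.e+00] F [-4.61 -2.19 -8.67] T [-0.463  1.066  0.013] w 0.0084 q [-0.42  0.12  1.53 -0.    1.49 -0.2 ] tau6 -0.004
```

View pics/s11.png

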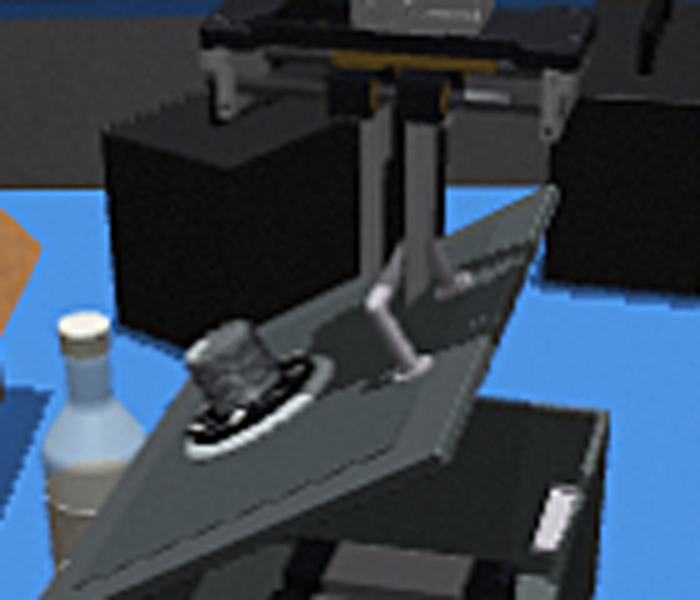

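Request:
arm_command:
  plan:
    - {"tx": 7,"ty": -2,"tz": 7,"wx": 0,"wy": 0,"wz": 0}
    - {"tx": 15,"ty": -4,"tz": 14,"wx": 0,"wy": 0,"wz": 0}
    - {"tx": 23,"ty": -6,"tz": 21,"wx": 0,"wy": 0,"wz": 0}
    - {"tx": 32,"ty": -7,"tz": 27,"wx": 0,"wy": 0,"wz": 0}
    - {"tx": 41,"ty": -9,"tz": 33,"wx": 0,"wy": 0,"wz": 0}
    - {"tx": 50,"ty": -11,"tz": 38,"wx": 0,"wy": 0,"wz": 0}
    - {"tx": 50,"ty": -11,"tz": 38,"wx": 0,"wy": 0,"wz": 0}
    - {"tx": 50,"ty": -11,"tz": 38,"wx": 0,"wy": 0,"wz": 0}

```text
clock: 16.9
tool_pos: [0.581, -0.153, 0.3177]
tcp_rot: [0.703, -0.079, 0.077, -0.702]
force: [-8.7, -2.3, -3.0]
gripper_width: 0.009
```

```bash
python3 -c "
from h import *
st();snap('side','s12.png',(240,20,400,150),5)"
```

```text
t 16.90 pos [ 581.  -153.   317.7] yaw -0.2215 ydir [-0.0028 -0.0017 -1.    ] F [-8.71 -2.34 -2.99] T [-0.404  1.842 -0.032] w 0.0090 q [-0.4   0.21  1.35 -0.    1.59 -0.18] tau6 -0.013
```

View pics/s12.png

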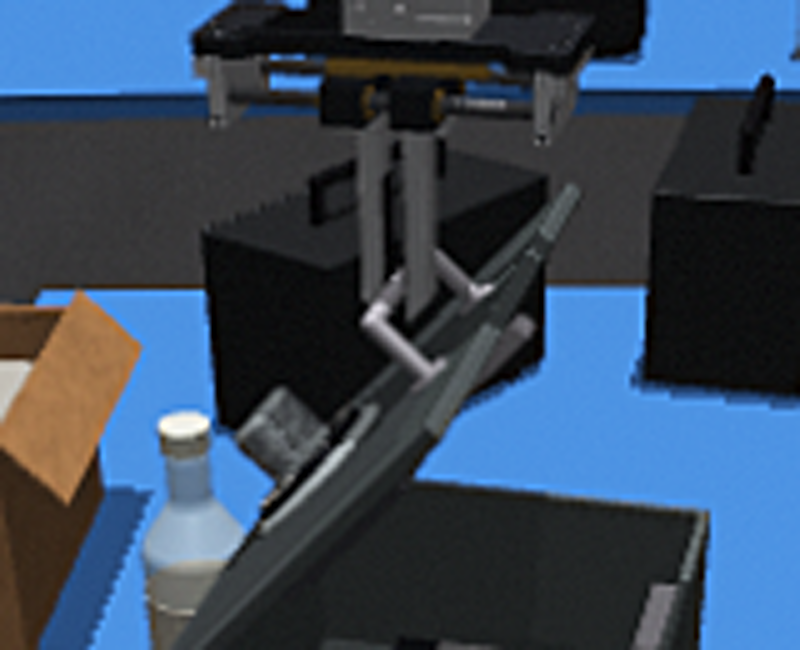

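The lid stands at about 48°. Opening only a little, because the front finger is near the lid, and withdrawing straight up.

Request:
arm_command:
  plan:
    - {"tx": 0,"ty": 0,"tz": 0,"wx": 0,"wy": 0,"wz": 0}
    - {"tx": 0,"ty": 0,"tz": 0,"wx": 0,"wy": 0,"wz": 0}
    - {"tx": 0,"ty": 0,"tz": 0,"wx": 0,"wy": 0,"wz": 0}
    - {"tx": 0,"ty": 0,"tz": 0,"wx": 0,"wy": 0,"wz": 0}
    - {"tx": 0,"ty": 0,"tz": 0,"wx": 0,"wy": 0,"wz": 0}
  fingers: 24

```text
clock: 17.45
tool_pos: [0.5832, -0.1523, 0.3158]
tcp_rot: [0.703, -0.077, 0.079, -0.703]
force: [-0.3, -0.4, 0.5]
gripper_width: 0.0241
```

Request:
arm_command:
  plan:
    - {"tx": 0,"ty": 0,"tz": 10,"wx": 0,"wy": 0,"wz": 0}
    - {"tx": 0,"ty": 0,"tz": 25,"wx": 0,"wy": 0,"wz": 0}
    - {"tx": 0,"ty": 0,"tz": 50,"wx": 0,"wy": 0,"wz": 0}
    - {"tx": 0,"ty": 0,"tz": 80,"wx": 0,"wy": 0,"wz": 0}
    - {"tx": 0,"ty": 0,"tz": 100,"wx": 0,"wy": 0,"wz": 0}
    - {"tx": 0,"ty": 0,"tz": 110,"wx": 0,"wy": 0,"wz": 0}
    - {"tx": 0,"ty": 0,"tz": 110,"wx": 0,"wy": 0,"wz": 0}
    - {"tx": 0,"ty": 0,"tz": 110,"wx": 0,"wy": 0,"wz": 0}

```text
clock: 18.25
tool_pos: [0.5822, -0.1523, 0.4239]
tcp_rot: [-0.703, 0.078, -0.078, 0.703]
force: [0.2, 0.6, -1.1]
gripper_width: 0.0243
```

```bash
python3 -c "
from h import *
st();snap('side','s13.png');snap('top','t13.png')"
```

```text
t 18.25 pos [ 582.2 -152.3  423.9] yaw -0.2210 ydir [-8.e-04  4.e-04 -1.e+00] F [ 0.16  0.63 -1.07] T [-0.02   0.137  0.005] w 0.0243 q [-0.4   0.19  1.16  0.    1.79 -0.18] tau6 0.000
```

View pics/s13.png

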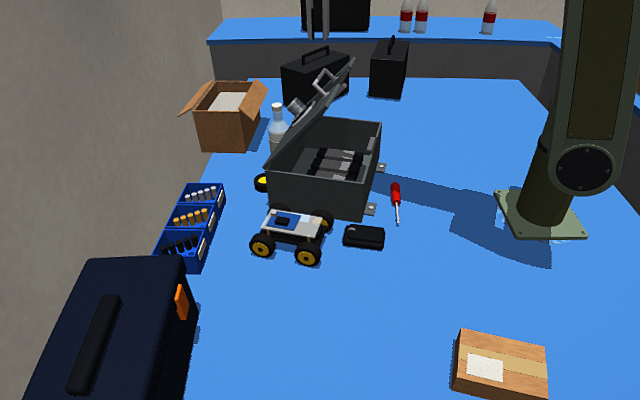

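View pics/t13.png

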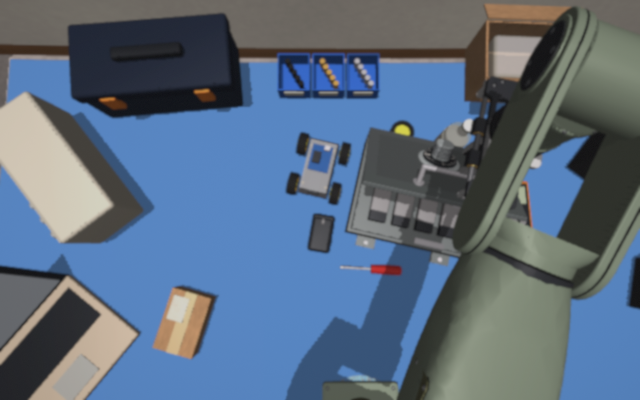

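The lid stays open and everything else is in place: car (293,235), mouse (363,236), driver (395,195), bottle (278,125). Next I'll check the lid angle and that it's at rest.

Run:
```python
from h import *
snap('side','s14.png',(255,55,365,145),7)
d=np.array([.5857,-.1535]);u=np.array([np.cos(-.22),np.sin(-.22)]);v=np.array([-u[1],u[0]])
h=d+.1*u
for a in (.70,.80,.85,.90):
    c,s=np.cos(a),np.sin(a); px,pz=-.210*c+.048*s,.210*s+.048*c
    # lid front edge top corners: (-.25.., .01)
    fx,fz=-.25*c+.01*s,.25*s+.01*c
    P=[[*(h+px*u+.05*v),.125+pz],[*(h+fx*u+.16*v),.125+fz],[*(h+fx*u-.16*v),.125+fz]]
    print(a,np.round((pj("side",P)-[255,55]+.5)*7-.5))
```

```text
0.7 [[490. 263.]
 [577. 433.]
 [754.  74.]]
0.8 [[438. 226.]
 [520. 374.]
 [711.  27.]]
0.85 [[411. 208.]
 [489. 347.]
 [688.   5.]]
0.9 [[384. 192.]
 [457. 320.]
 [664. -16.]]
```

View pics/s14.png

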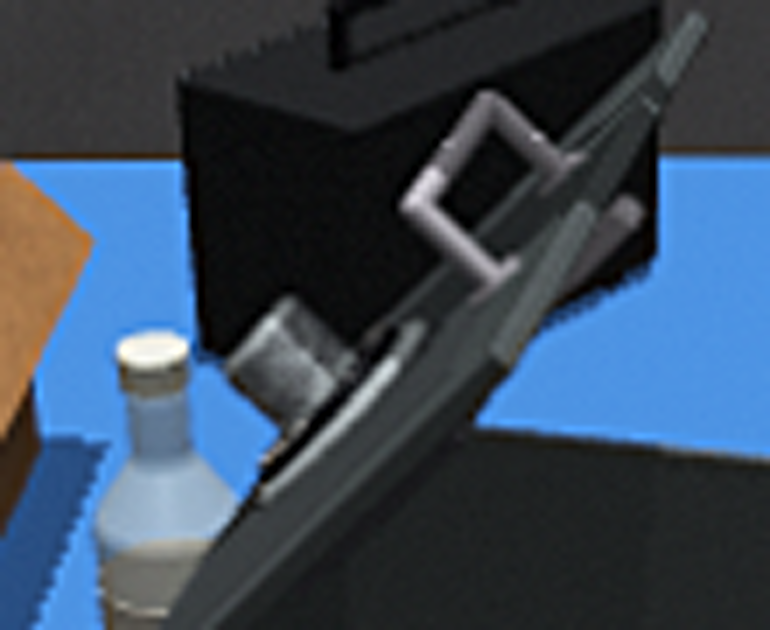

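The handle's near end is at (412,200) and the lid corner at (500,355), which gives a lid angle of about 0.84 rad (48°). Handing in.

```bash
python3 -c "
from h import *
print(ctrl.sign_off()); st()"
```

```text
the job is handed in; nothing more can be done
None
the job is handed in; nothing more can be done
```

The strongbox is open: the lid stands by itself at about 0.84 rad (48°), as measured in the side picture. I handed the job in at about 18 s, with the arm clear above it.

- **Dial:** I started from a reading of about 4.55, turned left to 12 and then right to 5. The hand's rotation gave 1.889 rad at 12 and 0.79 at 5; the pictures gave about 1.88 and 0.77. Both are within half a division.
- **Stop:** Turning left again, I met it at about 10.6. The torque there rose about 0.26 N m (roughly 16 N by the given figures), against a limit of 0.5 N m.
- **Lid:** After I let go of the dial, the lid rose with about 12 N at the handle and stayed where it was left.
- **Bystanders:** The last pictures show the car, mouse, screwdriver, spare wheel and bottle in place. The arm hid most of the multimeter, so I could not fully check it, but nothing went near it.

The only disagreements were small. The side view read the 12 position 0.03–0.08 rad higher than the top view and the hand rotation did. One torque reading on the way to the stop jumped 0.05 N m and proved to be noise.

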